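Feed a batch of metal samples into the spark analyser

ROBOT

A 6-joint arm with a two-finger parallel gripper is mounted at the origin on the work surface. World frame = base frame: x ahead of the robot, y to its left, z up, the work surface at z = 0. Lengths are in m, angles in rad, forces in N, time in s.
With the tool pointing down it reaches from about 0.275 to 0.775 m from the base axis. Payload 14.6 kg.
Tool frame: the origin (TCP) lies at the very end of the fingers, on their centre line; the grasp point (between the pads) lies 19 mm behind it; z points along the fingers, y is the line along which they close (so a half turn about z gives the same grasp; the last joint's range is limited). The gripper opens to 85 mm and grips with 20 to 120 N. Pads are 22 mm wide; open, the fingers measure 114 mm over their backs; the gripper's body (76 mm by 85 mm) begins 54 mm behind the grasp point. The pads swing forward as they close: fully open they stand 13 mm farther back than shut.
Start: joints at [1.101, 0.263, -0.048, 1.259, 0, 1.415], TCP at [0.163, 0.499, 0.231] pointing down, gripper open.
Joint ranges: [-2.65, 2.65], [-0.89, 1.7], [-1.18, 1.37], [-2.13, 2.11], [-1.35, 1.29], [-3.14, 3.14]. Speed limits (rad/s): [1.89, 1.89, 2.57, 2.79, 3.14, 3.14].

INTERFACE

Orientations are given as a 3x3 rotation matrix whose columns are the frame's x, y, z axes.
In Python, from workcell import arm gives the robot as it stands.
- The arm moves only by the shell command python3 -m inch 'ROWS' [FORCE]. ROWS is JSON, a list that holds one entry, the list of rows, each a list of 7 numbers: the opening, from -1 (shut) to 1 (fully open), then the shift along the tool's x, y, z in units of 40 cm (1.0 is 40 cm), then the turn, a rotation vector about the tool's x, y, z in units of 45 degrees (1.0 is 45 degrees). A call has 1 to 5 rows; each row is the pose to reach, as a shift and turn from the pose commanded when the call began, along the tool's axes at that moment; what a row does not reach only later rows make up. A row lasts 1/8 s, in which the tool goes at most 62.5 mm and 10.7 degrees, less where a joint would pass 70% of its speed; a pose out of reach is approached as far as the arm can. A call with a number of a shift or a turn outside -1 to 1 is refused whole. A call with a gripper value outside its range is refused whole. The fingers move at their own pace and stop on an object; FORCE is the grip in N (left out, the last holds). Time passes only in rows, so rows that repeat a pose let the fingers close. It gives the time, the measured TCP pose, the force, the opening and the grip force at its end, in the units of the state.
- arm.get_obs(): the state, without advancing time (a new reading comes with each control period).
- arm.capture(name): name is "scene" or "top" or "wrist"; returns a dict with "color" (384x512x3 uint8, red, green, blue), "vfov" (degrees; the focal length in pixels is half the picture's height over the tangent of half this angle, whatever the lens; pixels are square), "cx", "cy" (the principal point, pixels), "R" (3x3) and "t" (3): a world point X has camera coordinates R X + t. Camera axes: x right, y down, z forward; pixel columns grow to the right and rows downward; lengths in m; the calibration is good to about 2 mm. The wrist camera is an equidistant fisheye: a pixel r from the principal point sees the ray r / f radians off the axis. A picture is of the moment at which its call begins. There is no depth.
- arm.sign_off(): hands the job in; it is judged then, once.
Trained networks look in a picture, given as the dict that the camera call returned (one of the last four; its "shot" number tells which), for a name from the list of things; names that differ only in an ending like _2 or _b are one class to them, and where a whole thing is asked for, a point or a joint stands for the part that bears it (a point fixed in the world has none). Each returns a list of dicts, best first, with "conf" (0 to 1); they miss things now and then, are a little off and sometimes report something else, mostly with a low value. They report only what shows in the picture. A call takes as long as a camera call. They do not tell look-alikes from the thing itself.
- arm.boxes_of(query, picture): "bbox" ([left, top, right, bottom] in pixels, round what is visible of it).
The state is a dict: "time": time; "joint_positions": joint angles; "joint_velocities": joint speeds; "joint_torque": joint torques, N m; "tool_pos": TCP position; "tcp_rot": TCP orientation; "ft_force": force on the tool from outside, world axes, zero at the start; "wrist_torque": the same for the moment, N m; "finger_gap": finger opening in m; "grasp_force": force on a finger pad.
Only numpy, scipy, OpenCV 4.12 (cv2) and the standard library are available. Lean on these libraries where they do the work, as an engineer would, in place of code of your own. Each camera call takes 0.05 s, during which the arm holds its last target. There are 200 camera calls.

TASK

Switch the sample feeder off, then set all the flat metal sample discs on the open part of the feeder's deck, between its rails and in front of the clear hood. Take the pusher and slide them all along the deck with its blade until every disc lies completely under the hood, at least a couple of centimetres past its mouth, then lay the pusher back flat on its rubber mat, lengthwise and well centred, and only then switch the feeder on again. Leave the tall reference standards and everything else where they stand.

Things in the scene. Friction and masses are not known exactly. Their poses are not given: they have to be found in the camera images.
- feeder: Sample feeder, fixed. Origin on the bench (z=0) at the centre of the hood's mouth; y is the feed direction (into the hood), z up. Aluminium deck, top at z=4 mm, from y=-220 mm (open end, no lip) to +180 (the analyser's wall, a stop). Steel rails, 8 mm thick, tops at z=20 mm, centred at x=-47 and +47 mm, run along the whole deck: the channel is 86 mm wide. Open part of the deck: y=-220 to 0.
- hood (a point): Clear hood over the end of the feeder's deck; point at the centre of its roof's top face, at feeder y=+90 mm, z=48 mm, same axes as the feeder. It covers feeder y=0 (its mouth) to +180; roof from z=44 to 48 mm, sides standing on the rails. The mouth is 86 mm wide and 40 mm high over the deck. The analyser behind it, 220 by 260 mm and 190 mm tall, spans feeder x=-60 to +160, y=+180 to +440 mm.
- sample1_center (a point): Flat steel sample disc, 38 mm in diameter, 16 mm thick, 0.13 kg, with three small dark spots on top. Point at its centre, 8 mm above its underside; z is the disc's axis. It lies flat on the bench at the start. Four to six such discs are present; all alike.
- sample2_center (a point): Flat steel sample disc, 38 mm in diameter, 16 mm thick, 0.13 kg, with three small dark spots on top. Point at its centre, 8 mm above its underside; z is the disc's axis. It lies flat on the bench at the start. Four to six such discs are present; all alike.
- sample3_center (a point): Flat steel sample disc, 38 mm in diameter, 16 mm thick, 0.13 kg, with three small dark spots on top. Point at its centre, 8 mm above its underside; z is the disc's axis. It lies flat on the bench at the start. Four to six such discs are present; all alike.
- sample4_center (a point): Flat steel sample disc, 38 mm in diameter, 16 mm thick, 0.13 kg, with three small dark spots on top. Point at its centre, 8 mm above its underside; z is the disc's axis. It lies flat on the bench at the start. Four to six such discs are present; all alike.
- sample5_center (a point): Flat steel sample disc, 38 mm in diameter, 16 mm thick, 0.13 kg, with three small dark spots on top. Point at its centre, 8 mm above its underside; z is the disc's axis. It lies flat on the bench at the start. Four to six such discs are present; all alike.
- sample6_center (a point): Flat steel sample disc, 38 mm in diameter, 16 mm thick, 0.13 kg, with three small dark spots on top. Point at its centre, 8 mm above its underside; z is the disc's axis. It lies flat on the bench at the start. Four to six such discs are present; all alike.
- pusher_grip (a point): Pusher (straightedge), 0.16 kg, lying flat on its mat. Point at the centre of its black handle, 15 mm above the pusher's underside, near the centre of mass; y points along the pusher to its blade, z up. Handle: 16 mm wide (x), 30 mm high, from y=-55 to +35 mm. A 12 mm wide shaft, top 17 mm above the underside, leads to the blade.
- pusher_home (a point): Point half-way along the pusher, at y=+37 mm from pusher_grip, on its centre line and 15 mm above its underside; same axes as pusher_grip. It lies over the mat's centre when the pusher is centred on its mat.
- pusher_blade (a point): Centre of the pusher's blade, a straight bar 68 mm wide (x), 8 mm thick and 20 mm high; at y=+126 mm from pusher_grip (front face +130 mm), 10 mm above the pusher's underside; same axes as pusher_grip.
- mat: Fixed black rubber mat, 130 (x) by 215 (y) mm, 3 mm thick, where the pusher belongs, lying lengthwise (along the mat's y, either way round). Origin at the centre of its underside, on the bench.
- mat_center (a point): Centre of the mat's top face, 3 mm above the bench.
- switchbox: Fixed grey switch box, 100 (x) by 75 (y) by 45 mm high. Origin at the centre of its underside, on the bench; z up. The toggle lever's pivot is at its top centre (z=45 mm), the hinge lies along the box's y.
- lever (a joint): Toggle lever of the switch: a 12 mm thick steel rod with a 24 mm black ball at its end, 62 mm (ball centre) from the pivot. Angle from upright in rad: +0.55 = leaning fully to the box's +x = on (so at the start), -0.55 = leaning fully to -x = off. It is over-centre: pushed past upright it falls to the other stop by itself; under 1 N at the ball moves it. Off is below -0.4, on is above +0.4.
- lever_tip (a point): Centre of the black ball on the switch lever.
- standard1_center (a point): Reference standard, a bystander: steel cylinder 28 mm in diameter, 45 mm tall, standing among the samples; point at its centre. Leave it alone.
- standard2_center (a point): Second reference standard, same as the first, standing near the mat. Leave it alone.
- jar: Bystander beyond the feeder: jar, 60 mm in diameter, 60 mm tall, origin under its centre.
- wash: Bystander beyond the feeder: bottle, 56 mm in diameter, 100 mm tall, origin under its centre.
- brush: Bystander beyond the feeder: brush lying on the bench, about 200 mm long.
- cup: Bystander at the right: open steel cup, 70 mm in diameter, 70 mm tall, origin under its centre.
There are look-alikes about, which are no part of the job. What is shaped like the part that bears sample2_center but purple is not meant.

How it is judged:
On the way, in this order (a step that is already met when the one before it is completed fails the run):
1. the feeder is switched off (value of joint lever below -0.4 rad), for 0.2 s.
2. with the feeder off, every sample is on the open part of the deck between the rails (value of joint lever below -0.4 rad and x of sample1_center in the frame of feeder between -0.043 and 0.043 m and y of sample1_center in the frame of feeder between -0.22 and 0.02 m and z of sample1_center in the frame of feeder between 0 and 0.04 m and x of sample2_center in the frame of feeder between -0.043 and 0.043 m and y of sample2_center in the frame of feeder between -0.22 and 0.02 m and z of sample2_center in the frame of feeder between 0 and 0.04 m and x of sample3_center in the frame of feeder between -0.043 and 0.043 m and y of sample3_center in the frame of feeder between -0.22 and 0.02 m and z of sample3_center in the frame of feeder between 0 and 0.04 m and x of sample4_center in the frame of feeder between -0.043 and 0.043 m and y of sample4_center in the frame of feeder between -0.22 and 0.02 m and z of sample4_center in the frame of feeder between 0 and 0.04 m and x of sample5_center in the frame of feeder between -0.043 and 0.043 m and y of sample5_center in the frame of feeder between -0.22 and 0.02 m and z of sample5_center in the frame of feeder between 0 and 0.04 m and x of sample6_center in the frame of feeder between -0.043 and 0.043 m and y of sample6_center in the frame of feeder between -0.22 and 0.02 m and z of sample6_center in the frame of feeder between 0 and 0.04 m), for 0.2 s.
3. with the feeder off, every sample is completely under the hood, with the pusher's blade under the hood too (value of joint lever below -0.4 rad and x of sample1_center in the frame of feeder between -0.043 and 0.043 m and y of sample1_center in the frame of feeder between 0.04 and 0.18 m and z of sample1_center in the frame of feeder between 0 and 0.04 m and x of sample2_center in the frame of feeder between -0.043 and 0.043 m and y of sample2_center in the frame of feeder between 0.04 and 0.18 m and z of sample2_center in the frame of feeder between 0 and 0.04 m and x of sample3_center in the frame of feeder between -0.043 and 0.043 m and y of sample3_center in the frame of feeder between 0.04 and 0.18 m and z of sample3_center in the frame of feeder between 0 and 0.04 m and x of sample4_center in the frame of feeder between -0.043 and 0.043 m and y of sample4_center in the frame of feeder between 0.04 and 0.18 m and z of sample4_center in the frame of feeder between 0 and 0.04 m and x of sample5_center in the frame of feeder between -0.043 and 0.043 m and y of sample5_center in the frame of feeder between 0.04 and 0.18 m and z of sample5_center in the frame of feeder between 0 and 0.04 m and x of sample6_center in the frame of feeder between -0.043 and 0.043 m and y of sample6_center in the frame of feeder between 0.04 and 0.18 m and z of sample6_center in the frame of feeder between 0 and 0.04 m and x of pusher_blade in the frame of feeder between -0.043 and 0.043 m and y of pusher_blade in the frame of feeder between 0.005 and 0.18 m and z of pusher_blade in the frame of feeder between 0 and 0.04 m), for 0.1 s.
4. with the feeder still off, the pusher is back on its mat (value of joint lever below -0.4 rad and horizontal distance between pusher_home and mat_center below 0.035 m and angle between the y axis of pusher_grip and the y axis of mat, either way round below 0.35 rad and height (world z) of pusher_grip below 0.025 m and angle between pusher_grip's own z axis and vertical below 0.15 rad), for 0.3 s.
5. the feeder is switched on again (value of joint lever above 0.4 rad), for 0.2 s.
At the end, for the whole second after the job is handed in: Lever on (above +0.4 rad); every present disc on the deck under the hood with its centre at least 40 mm past the mouth (edge 20 mm); pusher flat on the mat, its half-way point within 35 mm of the mat's centre and within 0.35 rad of the mat's length (value of joint lever above 0.4 rad and x of sample1_center in the frame of feeder between -0.043 and 0.043 m and y of sample1_center in the frame of feeder between 0.04 and 0.18 m and z of sample1_center in the frame of feeder between 0 and 0.04 m and x of sample2_center in the frame of feeder between -0.043 and 0.043 m and y of sample2_center in the frame of feeder between 0.04 and 0.18 m and z of sample2_center in the frame of feeder between 0 and 0.04 m and x of sample3_center in the frame of feeder between -0.043 and 0.043 m and y of sample3_center in the frame of feeder between 0.04 and 0.18 m and z of sample3_center in the frame of feeder between 0 and 0.04 m and x of sample4_center in the frame of feeder between -0.043 and 0.043 m and y of sample4_center in the frame of feeder between 0.04 and 0.18 m and z of sample4_center in the frame of feeder between 0 and 0.04 m and x of sample5_center in the frame of feeder between -0.043 and 0.043 m and y of sample5_center in the frame of feeder between 0.04 and 0.18 m and z of sample5_center in the frame of feeder between 0 and 0.04 m and x of sample6_center in the frame of feeder between -0.043 and 0.043 m and y of sample6_center in the frame of feeder between 0.04 and 0.18 m and z of sample6_center in the frame of feeder between 0 and 0.04 m and horizontal distance between pusher_home and mat_center below 0.035 m and angle between the y axis of pusher_grip and the y axis of mat, either way round below 0.35 rad and height (world z) of pusher_grip below 0.025 m and angle between pusher_grip's own z axis and vertical below 0.15 rad); the robot touches nothing.
It fails at once if a reference standard, jar, bottle, brush or cup is moved more than 25 mm or a standard is tipped (distance of any of standard1_center, standard2_center, jar, wash, brush, cup from where it was at the start of the episode above 0.025 m or angle between any of standard1_center, standard2_center's own z axis and vertical above 0.5 rad).
Of sample1, sample2, sample3, sample4, sample5, sample6 only 4 to 6 are there at a start; the rules pass over those that are not, and their reading is None.
At some moment in a run one of sample1, sample2, sample3, sample4, sample5, sample6 may be knocked a few centimetres aside while the robot is not near it.
Once in a run the grip may slacken for a moment while it holds something.
It also fails if it takes over 210 s, if anything falls off the work surface, if the arm or the gripper's body presses on something with over 40 N, if the wrist force passes 120 N, or if a joint passes its speed limit or range.

## Working session

There is one attempt and no reset: what is moved stays moved. The work goes in short steps, Python scripts to look and compute and a shell command to move; the robot and the scene stay as the last step left them, time stands still between calls to the robot, and variables do not carry over. Pictures are saved under pics/ and viewed, at most 14 in all, crops included, and the job is handed in when it is done.

```bash
ls; mkdir -p pics
cat > h.py <<'E'
import numpy as np, cv2, json
from workcell import arm
def px2w(p,u,v,z):
    f=p["color"].shape[0]/2/np.tan(np.radians(p["vfov"])/2)
    x,y=u-p["cx"],v-p["cy"]
    if p.get("name")=="wrist":
        r=np.hypot(x,y)+1e-9;th=r/f
        d=np.array([x/r*np.sin(th),y/r*np.sin(th),np.cos(th)])
    else: d=np.array([x/f,y/f,1])
    R=np.array(p["R"]);t=np.array(p["t"]);o=-R.T@t;w=R.T@d
    return o+w*(z-o[2])/w[2]
def w2px(p,X):
    f=p["color"].shape[0]/2/np.tan(np.radians(p["vfov"])/2)
    c=np.array(p["R"])@np.array(X)+np.array(p["t"])
    if p.get("name")=="wrist":
        r=np.hypot(c[0],c[1])+1e-9;th=np.arctan2(r,c[2]);return p["cx"]+f*th*c[0]/r,p["cy"]+f*th*c[1]/r
    return p["cx"]+f*c[0]/c[2],p["cy"]+f*c[1]/c[2]
def shot(n):
    p=dict(arm.capture(n));p["name"]=n;return p
def save(p,fn,crop=None,s=1):
    im=p["color"][...,::-1]
    if crop: l,t,r,b=crop;im=im[t:b,l:r]
    cv2.imwrite("pics/"+fn,cv2.resize(im,None,fx=s,fy=s,interpolation=cv2.INTER_CUBIC))
def st():
    o=arm.get_obs();print("t",round(o["time"],2),"tcp",np.round(o["tool_pos"],4),"gap",round(o["finger_gap"],4),"gf",np.round(o["grasp_force"],1),"F",np.round(o["ft_force"],1));return o
def rows(target,yaw=None):
    """shift in tool units to a world TCP target, and turn about tool z so tool y has world heading yaw (mod pi)"""
    o=arm.get_obs();R=np.array(o["tcp_rot"]);d=R.T@(np.array(target)-o["tool_pos"])/0.4
    tz=None
    if yaw is not None:
        a=np.arctan2(R[1,1],R[0,1]);dd=(yaw-a+np.pi/2)%np.pi-np.pi/2
        tz=-dd/(np.pi/4)
    print("shift",np.round(d,4),"turn z",tz)
E
cat > l.py <<'E'
from h import *
o=st();print(np.round(o["tcp_rot"],3))
for n in("top","scene"):
    p=shot(n);save(p,n+"0.png",s=1.5);print(n,p["color"].shape,p["vfov"],p["t"],p.keys())
    for q,z in(("sample1_center",.016),("feeder",.01),("hood",.048),("pusher_grip",.015),("pusher_blade",.015),("mat",.003),("switchbox",.045),("lever_tip",.1),("lever",.1),("standard1_center",.045),("jar",.06),("cup",.07),("wash",.1),("brush",.01)):
        for b in arm.boxes_of(q,p):
            B=b["bbox"];print(q,round(b["conf"],2),np.round(B),np.round(px2w(p,(B[0]+B[2])/2,(B[1]+B[3])/2,z),3))
E
python3 l.py
```

```text
pics
t 0.0 tcp [0.1624 0.4989 0.2308] gap 0.085 gf 0.0 F [-0.1 -0.2  0.4]
[[-0.951  0.31  -0.   ]
 [ 0.31   0.951 -0.001]
 [ 0.    -0.001 -1.   ]]
top (384, 512, 3) 42.21293160799819 [-0.06416804  0.56524059  1.24175299] dict_keys(['color', 'vfov', 'cx', 'cy', 'R', 't', 'shot', 'name'])
feeder 0.85 [ 30.  86. 300. 191.] [0.697 0.208 0.01 ]
hood 0.73 [ 32.  83. 299. 191.] [0.692 0.198 0.048]
hood 0.46 [174. 218. 241. 245.] [0.442 0.078 0.048]
hood 0.22 [295. 234. 307. 245.] [ 0.426 -0.161  0.048]
pusher_grip 0.92 [175. 224. 246. 246.] [0.436 0.073 0.015]
pusher_blade 0.62 [172. 219. 247. 247.] [0.441 0.077 0.015]
mat 0.59 [167. 200. 251. 260.] [0.45  0.079 0.003]
mat 0.42 [401. 137. 429. 169.] [ 0.67  -0.476  0.003]
switchbox 0.69 [ 98. 211. 135. 254.] [0.436 0.312 0.045]
lever_tip 0.47 [102. 232. 115. 246.] [0.415 0.315 0.1  ]
lever 0.47 [295. 233. 307. 249.] [ 0.419 -0.157  0.1  ]
lever 0.45 [101. 229. 119. 247.] [0.417 0.311 0.1  ]
standard1_center 0.5 [294. 200. 306. 211.] [ 0.514 -0.158  0.045]
jar 0.85 [332. 108. 355. 135.] [ 0.738 -0.271  0.06 ]
jar 0.17 [295. 233. 309. 247.] [
[... 968 characters left out ...]
134. 175. 161.] [ 0.648 -0.509  0.003]
switchbox 0.58 [380. 235. 425. 285.] [0.436 0.324 0.045]
lever_tip 0.76 [400. 234. 421. 260.] [0.438 0.335 0.1  ]
lever 0.61 [399. 235. 421. 258.] [0.438 0.335 0.1  ]
lever 0.37 [235. 140. 242. 149.] [ 0.511 -0.243  0.1  ]
standard1_center 0.49 [249. 176. 254. 190.] [ 0.549 -0.125  0.045]
jar 0.75 [154. 175. 175. 202.] [ 0.766 -0.237  0.06 ]
cup 0.98 [148. 133. 176. 162.] [ 0.685 -0.411  0.07 ]
cup 0.27 [378. 236. 426. 287.] [0.461 0.339 0.07 ]
cup 0.2 [298. 195. 358. 238.] [0.491 0.128 0.07 ]
wash 0.91 [166. 195. 186. 234.] [ 0.807 -0.079  0.1  ]
wash 0.63 [223. 163. 236. 175.] [ 0.602 -0.155  0.1  ]
brush 0.82 [197. 238. 248. 294.] [0.768 0.06  0.01 ]
```

View pics/top0.png

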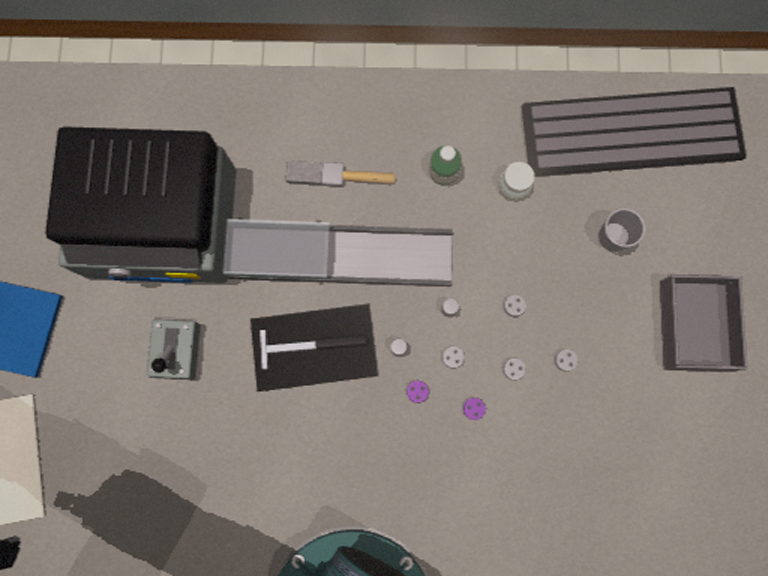

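View pics/scene0.png

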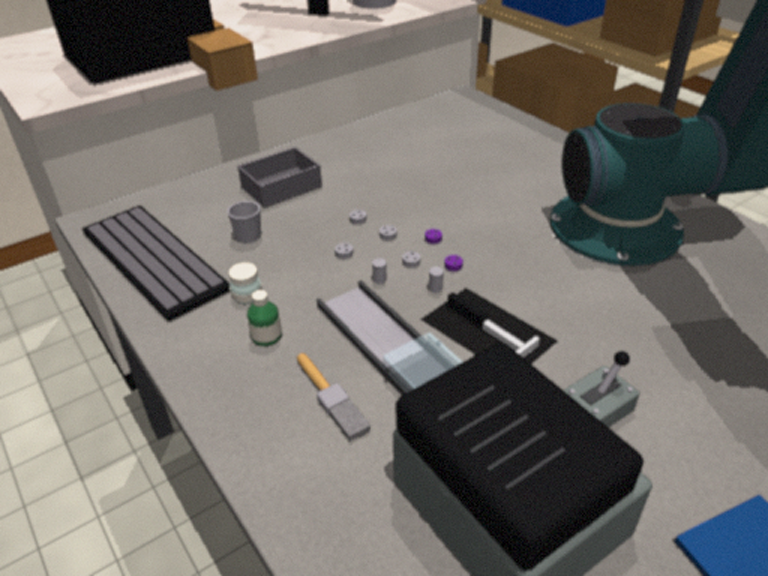

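Top view shows four steel discs at (display px) (515,305), (453,357), (514,369) and (567,360). Two purple look-alikes are at (418,391) and (474,408), and the standards are at (450,306) and (399,347). The lever ball at (158,366) leans towards the robot.

```bash
cat > l.py <<'E'
from h import *
p=shot("top")
P=dict(sA=(515,305,.016),sB=(453,357,.016),sC=(514,369,.016),sD=(567,360,.016),std1=(450,306,.045),std2=(399,347,.045),
ball=(158,366,.098),boxTL=(149,320,.045),boxTR=(196,320,.045),boxBR=(197,378,.045),boxBL=(149,378,.045),
matTL=(251,319,.003),matTR=(369,305,.003),matBR=(378,376,.003),matBL=(258,390,.003),bladeT=(263,331,.02),bladeB=(264,367,.02),handR=(367,341,.03),handL=(317,346,.03),
railTopR=(452,230,.02),railBotR=(452,284,.02),railTopM=(331,226,.02),railBotM=(331,278,.02),hoodTL=(230,220,.048),hoodTR=(329,222,.048),hoodBR=(329,278,.048),hoodBL=(224,275,.048))
for k,(u,v,z) in P.items(): print(k,np.round(px2w(p,u/1.5,v/1.5,z)[:2],3))
g=cv2.cvtColor(p["color"],cv2.COLOR_RGB2GRAY)
c=cv2.HoughCircles(cv2.resize(g,None,fx=4,fy=4,interpolation=cv2.INTER_CUBIC)[760:1120,1000:1560],cv2.HOUGH_GRADIENT,1.2,40,param1=80,param2=18,minRadius=22,maxRadius=36)
for a in c[0]: u,v=(a[0]+1000)/4,(a[1]+760)/4;print(np.round([u*1.5,v*1.5,a[2]]),np.round(px2w(p,u,v,.016)[:2],3))
rows([.40,.33,.25],np.pi/2)
E
python3 l.py
```

```text
sA [ 0.526 -0.276]
sB [ 0.432 -0.166]
sC [ 0.413 -0.273]
sD [ 0.43  -0.365]
std1 [ 0.518 -0.159]
std2 [ 0.446 -0.072]
ball [0.403 0.322]
boxTL [0.485 0.36 ]
boxTR [0.486 0.279]
boxBR [0.387 0.271]
boxBL [0.386 0.353]
matTL [0.495 0.192]
matTR [ 0.523 -0.017]
matBR [ 0.398 -0.036]
matBL [0.37  0.174]
bladeT [0.472 0.167]
bladeB [0.409 0.162]
handR [ 0.456 -0.016]
handL [0.446 0.07 ]
railTopR [ 0.659 -0.164]
railBotR [ 0.561 -0.164]
railTopM [0.663 0.054]
railBotM [0.568 0.051]
hoodTL [0.664 0.23 ]
hoodTR [0.663 0.055]
hoodBR [0.563 0.052]
hoodBL [0.565 0.235]
[567. 360.  28.] [ 0.431 -0.366]
[453. 357.  27.] [ 0.433 -0.167]
[515. 370.  30.] [ 0.411 -0.274]
[400. 348.  26.] [ 0.447 -0.074]
[515. 305.  27.] [ 0.527 -0.276]
[418. 392.  30.] [ 0.37  -0.106]
[449. 308.  25.] [ 0.519 -0.16 ]
shift [-0.6955 -0.2184 -0.0469] turn z -0.40084031143584076
```

```bash
python3 -m inch '[[[-1,-0.563,-0.292,0.08,0,0,-0.4],[-1,-0.563,-0.292,0.08,0,0,-0.4],[-1,-0.563,-0.292,0.08,0,0,-0.4],[-1,-0.563,-0.292,0.08,0,0,-0.4],[-1,-0.563,-0.292,0.08,0,0,-0.4]]]' 60
python3 - <<'E'
from h import *
st();rows([.345,.317,.085],np.pi/2)
p=shot("wrist");save(p,"w1.png",s=1.4);print(p["vfov"])
for q in("lever_tip","switchbox"):
  for b in arm.boxes_of(q,p):
    B=b["bbox"];print(q,round(b["conf"],2),np.round(B),np.round(px2w(p,(B[0]+B[2])/2,(B[1]+B[3])/2,.098),3))
E
```

```text
time: 2.17
tool_pos: [0.3424, 0.3161, 0.1989]
tcp_rot: [[-1.0, 0.005, -0.0], [0.005, 1.0, -0.001], [0.0, -0.001, -1.0]]
ft_force: [0.0, 0.8, 0.7]
finger_gap: -0.0001
grasp_force: 0.0
t 2.17 tcp [0.3424 0.3161 0.1989] gap -0.0001 gf 0.0 F [0.  0.8 0.7]
shift [-0.0066  0.0025  0.2848] turn z -0.005966623422426686
65.70646984690485
lever_tip 0.43 [  3. 282. 332. 338.] [0.486 0.22  0.098]
switchbox 0.95 [226. 201. 293. 276.] [0.392 0.322 0.098]
```

View pics/w1.png

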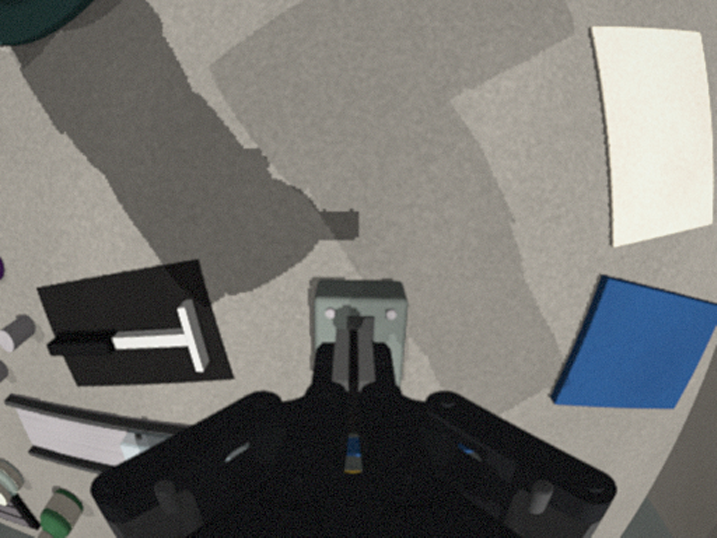

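```bash
python3 -m inch '[[[-1,0,0,0.14,0,0,0],[-1,0,0,0.285,0,0,0],[-1,0,0,0.285,0,0,0],[-1,-0.06,0,0.285,0,0,0],[-1,-0.12,0,0.285,0,0,0]]]'
python3 -m inch '[[[-1,-0.03,0,0,0,0,0],[-1,-0.06,0,0,0,0,0],[-1,-0.09,0,0,0,0,0],[-1,-0.12,0,0,0,0,0],[-1,-0.12,0,0,0,0,0]]]'
python3 -m inch '[[[-1,0.12,0,0,0,0,0],[-1,0.2,0,0,0,0,0],[-1,0.2,0,-0.15,0,0,0],[-1,0.2,0,-0.4,0,0,0],[-1,0.2,0,-0.4,0,0,0]]]'
python3 - <<'E'
from h import *
st()
p=shot("top");save(p,"t2.png",(80,190,270,280),4)
rows([.43,-.166,.25],np.pi/2)
E
```

```text
time: 2.95
tool_pos: [0.3893, 0.3199, 0.0881]
tcp_rot: [[-1.0, -0.001, 0.002], [-0.001, 1.0, 0.001], [-0.002, 0.001, -1.0]]
ft_force: [-1.4, 0.5, 1.0]
finger_gap: -0.0
grasp_force: 0.8
time: 3.58
tool_pos: [0.4372, 0.3183, 0.0852]
tcp_rot: [[-1.0, 0.001, 0.0], [0.001, 1.0, -0.0], [-0.0, -0.0, -1.0]]
ft_force: [0.7, 0.7, 0.2]
finger_gap: -0.0002
grasp_force: 0.0
time: 4.2
tool_pos: [0.3563, 0.3185, 0.2482]
tcp_rot: [[-1.0, 0.0, 0.002], [0.0, 1.0, 0.001], [-0.002, 0.001, -1.0]]
ft_force: [1.5, 0.2, 0.4]
finger_gap: 0.0001
grasp_force: 0.0
t 4.2 tcp [0.3563 0.3185 0.2482] gap 0.0001 gf 0.0 F [1.5 0.2 0.4]
shift [-1.8230e-01 -1.2127e+00  6.0000e-04] turn z -0.00046490185311187404
```

View pics/t2.png

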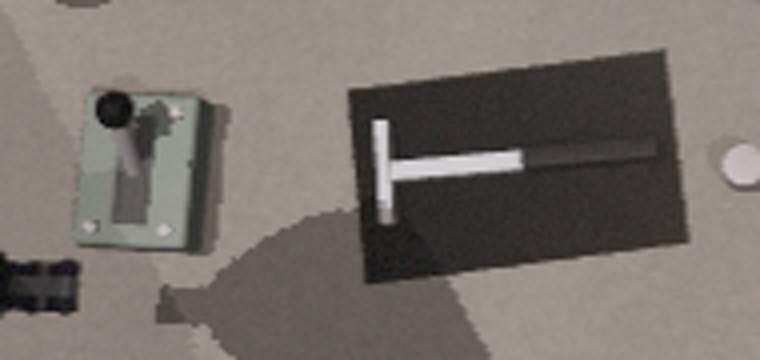

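Lever is off: the ball now sits at (113,108) in the crop, on the side away from the robot. Next, the discs.

```bash
python3 -m inch '[[[0.4,-0.1,-0.7,0,0,0,0],[0.4,-0.1,-0.7,0,0,0,0],[0.4,-0.1,-0.7,0,0,0,0],[0.4,-0.1,-0.7,0,0,0,0],[0.4,-0.1,-0.7,0,0,0,0]]]'
python3 -m inch '[[[0.4,-0.08,-0.7,0,0,0,0],[0.4,-0.08,-0.7,0,0,0,0],[0.4,-0.08,-0.7,0,0,0,0],[0.4,-0.08,-0.7,0,0,0,0],[0.4,-0.08,-0.7,0,0,0,0]]]'
cat > d.py <<'E'
from h import *
import sys
o=st()
p=shot("wrist")
print([np.round(o_,3) for o_ in (-np.array(p["R"]).T@np.array(p["t"]),)])
for b in arm.boxes_of("sample1_center",p):
    B=b["bbox"];u,v=(B[0]+B[2])/2,(B[1]+B[3])/2
    c=p["color"][int(v)-2:int(v)+3,int(u)-2:int(u)+3].mean((0,1))
    print("disc",round(b["conf"],2),np.round(B),np.round(px2w(p,u,v,.008)[:2],3),c.round())
if len(sys.argv)>1: save(p,sys.argv[1],s=1.5)
E
python3 d.py w3.png
```

```text
time: 4.88
tool_pos: [0.3959, 0.0361, 0.2451]
tcp_rot: [[-1.0, 0.003, -0.0], [0.003, 1.0, -0.0], [0.0, -0.0, -1.0]]
ft_force: [0.0, 1.0, -0.6]
finger_gap: 0.0596
grasp_force: 0.0
time: 5.5
tool_pos: [0.4277, -0.2442, 0.2447]
tcp_rot: [[-1.0, 0.003, -0.001], [0.003, 1.0, 0.0], [0.001, 0.0, -1.0]]
ft_force: [-0.2, 0.4, -0.3]
finger_gap: 0.0598
grasp_force: 0.0
t 5.5 tcp [ 0.4277 -0.2442  0.2447] gap 0.0598 gf 0.0 F [-0.2  0.4 -0.3]
[array([ 0.344, -0.245,  0.388])]
disc 0.75 [296. 226. 512. 372.] [0.692 0.034] [23. 24. 26.]
```

View pics/w3.png

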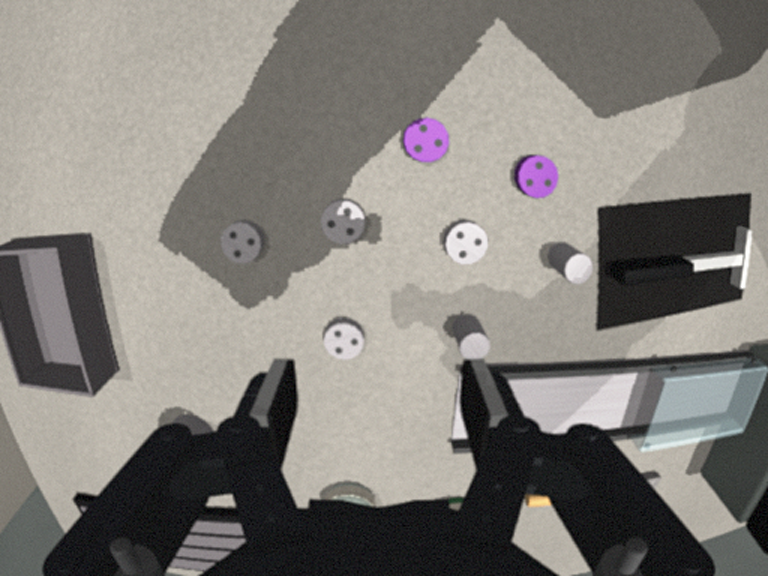

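Wrist view: steel discs at display px (467,243), (344,222), (240,243) and (344,340). The standards' tops are at (577,268) and (474,345), and the open end of the feeder runs from (460,367) to (452,445).

Run:
```python
from h import *
p=shot("wrist")
for k,u,v,z in(("B",467,242,.014),("C",344,221,.014),("D",240,242,.014),("A",344,340,.014),("s1",474,346,.045),("s2",577,268,.045),("railN",460,367,.02),("railF",452,445,.02),("mouthN",652,368,.048),("mouthF",640,450,.048)):
    print(k,np.round(px2w(p,u/1.5,v/1.5,z)[:2],4))
rows([.433,-.167,.007])
```

```text
B [ 0.4357 -0.1673]
C [ 0.4172 -0.2738]
D [ 0.4341 -0.3676]
A [ 0.5294 -0.2771]
s1 [ 0.5211 -0.1614]
s2 [ 0.4495 -0.0738]
railN [ 0.5564 -0.1671]
railF [ 0.6534 -0.1673]
mouthN [0.554 0.033]
mouthF [0.6649 0.054 ]
shift [-0.0131  0.188   0.5941] turn z None
```

```bash
python3 -m inch '[[[0.4,-0.016,0.193,0.0,0,0,0],[0.4,-0.016,0.193,0.1,0,0,0],[0.4,-0.016,0.193,0.25,0,0,0],[0.4,-0.016,0.193,0.4,0,0,0],[0.4,-0.016,0.193,0.4,0,0,0]]]' 60
python3 - <<'E'
from h import *
st();p=shot("wrist");save(p,"w4.png",(100,100,420,330),2)
rows([.434,-.167,.005])
E
```

```text
time: 6.28
tool_pos: [0.432, -0.1619, 0.083]
tcp_rot: [[-1.0, -0.001, -0.006], [-0.001, 1.0, 0.004], [0.006, 0.004, -1.0]]
ft_force: [0.1, 0.3, 1.4]
finger_gap: 0.0598
grasp_force: 0.0
t 6.28 tcp [ 0.432  -0.1619  0.083 ] gap 0.0598 gf 0.0 F [0.1 0.3 1.4]
shift [-0.0013 -0.0101  0.2012] turn z None
```

View pics/w4.png

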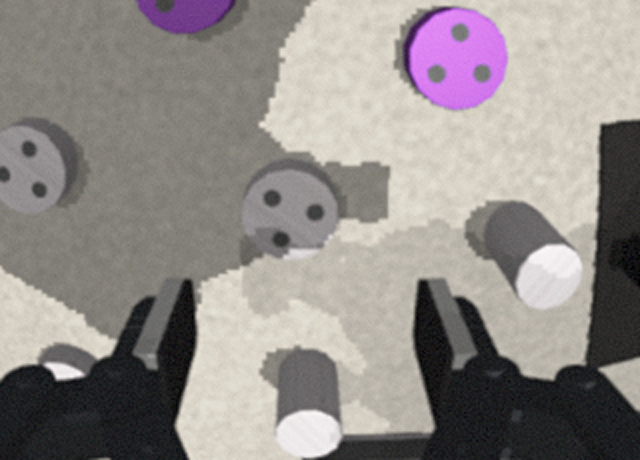

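```bash
python3 -m inch '[[[0.4,0,0,0.1,0,0,0],[0.4,0,0,0.18,0,0,0],[0.4,0,0,0.195,0,0,0],[0.4,0,0,0.195,0,0,0],[-0.1,0,0,0.195,0,0,0]]]' 60
python3 - <<'E'
from h import *
st();p=shot("wrist");print(px2w(p,245.5,206,.016))
E
python3 -m inch '[[[-0.4,0,0,0,0,0,0],[-0.4,0,0,0,0,0,0],[-0.4,0,0,0,0,0,0],[-0.4,0,0,0,0,0,0],[-0.4,0,0,0,0,0,0]]]' 60
```

```text
time: 6.95
tool_pos: [0.4356, -0.165, 0.0089]
tcp_rot: [[-1.0, 0.001, 0.002], [0.001, 1.0, -0.001], [-0.002, -0.001, -1.0]]
ft_force: [-0.1, 0.6, 0.2]
finger_gap: 0.0429
grasp_force: 0.5
t 6.95 tcp [ 0.4356 -0.165   0.0089] gap 0.0429 gf 0.5 F [-0.1  0.6  0.2]
[ 0.40787521 -0.16892375  0.016     ]
time: 7.62
tool_pos: [0.4356, -0.1651, 0.009]
tcp_rot: [[-1.0, 0.001, 0.002], [0.001, 1.0, -0.002], [-0.002, -0.002, -1.0]]
ft_force: [-3.6, 1.8, 22.8]
finger_gap: 0.035
grasp_force: 57.5
```

```bash
python3 -m inch '[[[-0.4,0,0,-0.1,0,0,0],[-0.4,0,0,-0.25,0,0,0],[-0.4,0,0,-0.3,0,0,0],[-0.4,0,0,-0.3,0,0,0],[-0.4,0,0,-0.3,0,0,0]]]' 60
python3 - <<'E'
from h import *
st();p=shot("wrist");save(p,"w5.png",(100,150,420,384),2)
E
```

```text
time: 8.25
tool_pos: [0.4342, -0.1641, 0.1265]
tcp_rot: [[-1.0, 0.001, -0.001], [0.001, 1.0, 0.001], [0.001, 0.001, -1.0]]
ft_force: [-0.2, 0.4, -2.0]
finger_gap: 0.0345
grasp_force: 60.4
t 8.25 tcp [ 0.4342 -0.1641  0.1265] gap 0.0345 gf 60.4 F [-0.2  0.4 -2. ]
```

View pics/w5.png

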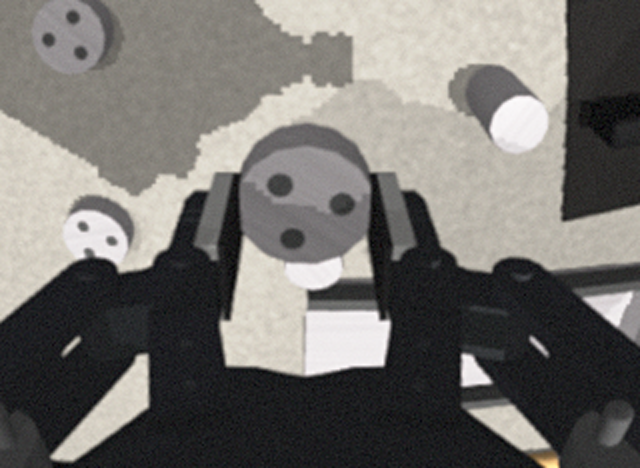

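Run:
```python
from h import *
p=shot("wrist");print(px2w(p,252.5,252,.133));st()
rows([.634,-.0075,.1265]);
```

```text
[ 0.43300815 -0.16461592  0.133     ]
t 8.35 tcp [ 0.434  -0.1641  0.1262] gap 0.0352 gf 45.1 F [-0.1 -0.1 -2.1]
shift [-0.4998  0.3918 -0.0013] turn z None
```

```bash
python3 -m inch '[[[-0.4,-0.15,0.13,0,0,0,0],[-0.4,-0.3,0.25,0,0,0,0],[-0.4,-0.43,0.35,0,0,0,0],[-0.4,-0.5,0.392,0,0,0,0],[-0.4,-0.5,0.392,0,0,0,0]]]' 60
python3 - <<'E'
from h import *
st();p=shot("wrist");save(p,"w6.png",s=1.5)
rows([.634,-.0075,.014]);
E
```

```text
time: 8.98
tool_pos: [0.6367, -0.0053, 0.1251]
tcp_rot: [[-1.0, -0.002, -0.002], [-0.002, 1.0, 0.001], [0.002, 0.001, -1.0]]
ft_force: [-0.8, -0.2, -1.6]
finger_gap: 0.0346
grasp_force: 60.0
t 8.97 tcp [ 0.6367 -0.0053  0.1251] gap 0.0346 gf 60.0 F [-0.8 -0.2 -1.6]
shift [ 0.003  -0.0031  0.2783] turn z None
```

View pics/w6.png

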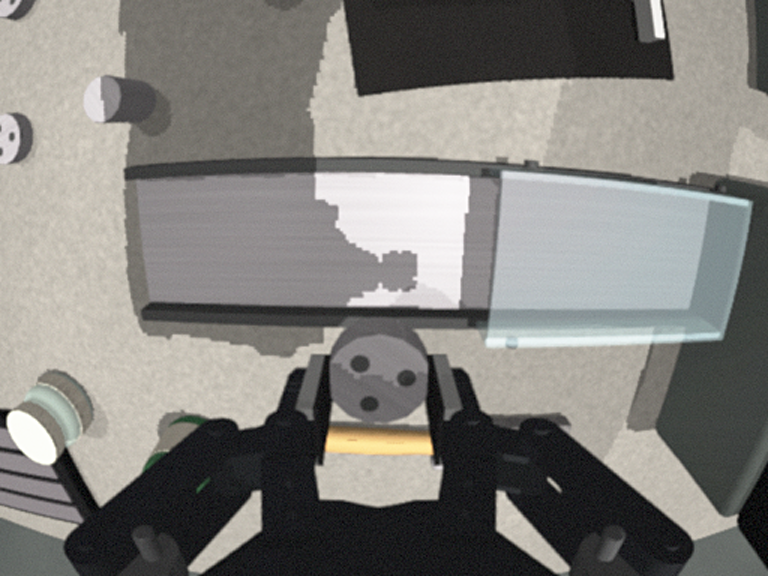

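Run:
```python
from h import *
p=shot("wrist")
for k,u,v,z in(("nearL out",126,168,.02),("nearL in",137,180,.02),("near mid out",330,159,.02),("near mid in",330,172,.02),("farL a",150,305,.02),("farL b",142,318,.02),("far mid a",300,310,.02),("far mid b",300,322,.02),("mouthN",501,172,.048),("mouthF",487,345,.048),("mouthNlow",472,177,.004),("mouthFlow",461,308,.004),("hoodendF",722,338,.048),("hoodendN",751,203,.048)):
    print(k,np.round(px2w(p,u/1.5,v/1.5,z)[:2],4))
g=cv2.cvtColor(p["color"],cv2.COLOR_RGB2GRAY)
print(g[100:125,220],g[195:225,180])
```

```text
nearL out [ 0.5625 -0.1623]
nearL in [ 0.5707 -0.1548]
near mid out [ 0.5649 -0.0337]
near mid in [ 0.5722 -0.0338]
farL a [ 0.6528 -0.1574]
farL b [ 0.6623 -0.1658]
far mid a [ 0.6548 -0.0546]
far mid b [ 0.6628 -0.0551]
mouthN [0.5686 0.0547]
mouthF [0.6647 0.0545]
mouthNlow [0.5757 0.0491]
mouthFlow [0.6599 0.0467]
hoodendF [0.6682 0.2342]
hoodendN [0.5725 0.2351]
[198 200 197 196 188 141  83  82  98 103 104 100 102 100  95 110 174 214
 231 237 235 233 233 233 236] [138 141 141 140 142 143 138 138 132 109  65  38  37  44  45  49  54  59
  67  62  63  64  66  88 120 118 119 117 109 113]
```

```bash
python3 -m inch '[[[-0.4,0,-0.004,0.1,0,0,0],[-0.4,0,-0.004,0.2,0,0,0],[-0.4,0,-0.004,0.26,0,0,0],[-0.4,0,-0.004,0.276,0,0,0],[-0.4,0,-0.004,0.276,0,0,0]]]' 60
python3 -m inch '[[[0.13,0,0,0,0,0,0],[0.13,0,0,0,0,0,0],[0.13,0,0,0,0,0,0],[0.13,0,0,-0.1,0,0,0],[0.13,0,0,-0.25,0,0,0]]]' 60
python3 - <<'E'
from h import *
st();rows([.415,-.274,.12])
E
```

```text
time: 9.7
tool_pos: [0.6343, -0.0099, 0.0173]
tcp_rot: [[-1.0, 0.001, -0.0], [0.001, 1.0, -0.0], [0.0, -0.0, -1.0]]
ft_force: [0.5, -0.6, 0.0]
finger_gap: 0.0344
grasp_force: 60.0
time: 10.32
tool_pos: [0.6337, -0.0092, 0.117]
tcp_rot: [[-1.0, 0.001, -0.003], [0.001, 1.0, 0.0], [0.003, 0.0, -1.0]]
ft_force: [0.7, 0.2, 0.8]
finger_gap: 0.0484
grasp_force: 0.0
t 10.32 tcp [ 0.6337 -0.0092  0.117 ] gap 0.0484 gf 0.0 F [0.7 0.2 0.8]
shift [ 0.5465 -0.6623 -0.0063] turn z None
```

```bash
cat >> h.py <<'E'
def find(p,x,y,z=.016,h=.07,r=19):
    """rectify plane z around (x,y) at 0.5 mm/px and find discs there"""
    n=int(2*h/.0005);m=np.zeros((n,n,2),np.float32)
    for i in range(n):
        for j in range(n): m[i,j]=w2px(p,[x+h-i*.0005,y+h-j*.0005,z])
    im=cv2.remap(p["color"],m,None,cv2.INTER_LINEAR);g=cv2.GaussianBlur(cv2.cvtColor(im,cv2.COLOR_RGB2GRAY),(5,5),0)
    c=cv2.HoughCircles(g,cv2.HOUGH_GRADIENT,1,30,param1=60,param2=12,minRadius=2*r-4,maxRadius=2*r+4)
    out=[] if c is None else [(round(x+h-a[1]*.0005,4),round(y+h-a[0]*.0005,4),float(a[2]/2)) for a in c[0][:4]]
    return out,im
E
python3 -m inch '[[[0.4,0.13,-0.15,0,0,0,0],[0.4,0.25,-0.3,0,0,0,0],[0.4,0.36,-0.45,0,0,0,0],[0.4,0.46,-0.56,0,0,0,0],[0.4,0.546,-0.662,0,0,0,0]]]' 60
python3 -m inch '[[[0.4,0.08,-0.1,0,0,0,0],[0.4,0.08,-0.1,0,0,0,0]]]' 60
python3 - <<'E'
from h import *
st();p=shot("wrist");c,im=find(p,.415,-.274);print(c);cv2.imwrite("pics/f1.png",im[...,::-1])
rows([.415,-.274,.005])
t=shot("top");print("top",find(t,.415,-.274)[0][:2],find(t,.433,-.367)[0][:2],find(t,.528,-.277)[0][:2],find(t,.636,-.007,.02)[0][:2])
E
```

```text
time: 10.95
tool_pos: [0.4347, -0.2518, 0.1173]
tcp_rot: [[-1.0, 0.0, 0.001], [0.0, 1.0, -0.001], [-0.001, -0.001, -1.0]]
ft_force: [0.8, -0.5, 0.6]
finger_gap: 0.0597
grasp_force: 0.0
time: 11.2
tool_pos: [0.4024, -0.2927, 0.1172]
tcp_rot: [[-1.0, 0.005, 0.0], [0.005, 1.0, -0.001], [-0.0, -0.001, -1.0]]
ft_force: [0.3, 0.8, 0.1]
finger_gap: 0.0597
grasp_force: 0.0
t 11.2 tcp [ 0.4024 -0.2927  0.1172] gap 0.0597 gf 0.0 F [0.3 0.8 0.1]
[(np.float32(0.4178), np.float32(-0.2757), 19.0)]
shift [-0.029   0.0438  0.2804] turn z None
top [] [] [(np.float32(0.5222), np.float32(-0.2733), 18.200000762939453)] [(np.float32(0.6357), np.float32(-0.0092), 20.700000762939453)]
```

```bash
python3 -m inch '[[[0.4,-0.036,0.044,0.1,0,0,0],[0.4,-0.036,0.044,0.2,0,0,0],[0.4,-0.036,0.044,0.26,0,0,0],[0.4,-0.036,0.044,0.275,0,0,0],[0.4,-0.036,0.044,0.275,0,0,0]]]' 60
python3 -m inch '[[[-0.4,0,0,0,0,0,0],[-0.4,0,0,0,0,0,0],[-0.4,0,0,0,0,0,0],[-0.4,0,0,0,0,0,0],[-0.4,0,0,-0.1,0,0,0]]]' 60
python3 -m inch '[[[-0.4,0,0,-0.15,0,0,0],[-0.4,0,0,-0.25,0,0,0],[-0.4,-0.1,0.15,-0.25,0,0,0],[-0.4,-0.2,0.3,-0.25,0,0,0],[-0.4,-0.3,0.45,-0.25,0,0,0]]]' 60
python3 - <<'E'
from h import *
st();rows([.594,-.006,.125])
E
```

```text
time: 11.92
tool_pos: [0.419, -0.2725, 0.0073]
tcp_rot: [[-1.0, -0.0, 0.0], [-0.0, 1.0, -0.0], [-0.0, -0.0, -1.0]]
ft_force: [-0.6, 0.0, 0.5]
finger_gap: 0.0601
grasp_force: 0.0
time: 12.55
tool_pos: [0.4175, -0.272, 0.0464]
tcp_rot: [[-1.0, 0.001, -0.002], [0.001, 1.0, 0.002], [0.002, 0.002, -1.0]]
ft_force: [0.8, -0.9, -1.7]
finger_gap: 0.0347
grasp_force: 60.3
time: 13.18
tool_pos: [0.5235, -0.1154, 0.1478]
tcp_rot: [[-1.0, 0.001, 0.001], [0.001, 1.0, -0.001], [-0.001, -0.001, -1.0]]
ft_force: [0.6, -0.8, -1.5]
finger_gap: 0.0345
grasp_force: 60.6
t 13.18 tcp [ 0.5235 -0.1154  0.1478] gap 0.0345 gf 60.6 F [ 0.6 -0.8 -1.5]
shift [-0.1758  0.2738  0.0571] turn z None
```

```bash
python3 -m inch '[[[-0.4,-0.09,0.137,0,0,0,0],[-0.4,-0.176,0.274,0.05,0,0,0],[-0.4,-0.176,0.274,0.15,0,0,0],[-0.4,-0.176,0.274,0.2,0,0,0],[-0.4,-0.176,0.274,0.2,0,0,0]]]' 60
python3 - <<'E'
from h import *
st();rows([.594,-.007,.0125])
E
```

```text
time: 13.8
tool_pos: [0.5922, -0.0071, 0.0662]
tcp_rot: [[-1.0, 0.0, -0.002], [0.0, 1.0, 0.0], [0.002, 0.0, -1.0]]
ft_force: [0.4, 0.1, -0.2]
finger_gap: 0.0347
grasp_force: 60.6
t 13.8 tcp [ 0.5922 -0.0071  0.0662] gap 0.0347 gf 60.6 F [ 0.4  0.1 -0.2]
shift [-0.0047  0.0002  0.1343] turn z None
```

```bash
python3 -m inch '[[[-0.4,-0.004,0,0.06,0,0,0],[-0.4,-0.004,0,0.11,0,0,0],[-0.4,-0.004,0,0.133,0,0,0],[-0.4,-0.004,0,0.133,0,0,0],[-0.4,-0.004,0,0.133,0,0,0]]]' 60
python3 -m inch '[[[0.13,0,0,0,0,0,0],[0.13,0,0,0,0,0,0],[0.13,0,0,0,0,0,0],[0.13,0,0,-0.1,0,0,0],[0.13,0,0,-0.25,0,0,0]]]' 60
python3 -m inch '[[[0.4,0.1,-0.14,0,0,0,0],[0.4,0.2,-0.28,0,0,0,0],[0.4,0.3,-0.42,0,0,0,0],[0.4,0.38,-0.56,0,0,0,0],[0.4,0.38,-0.7,0,0,0,0]]]' 60
python3 - <<'E'
from h import *
st();t=shot("top")
for xy in((.415,-.274),(.433,-.367),(.528,-.277)):print(find(t,*xy)[0])
print(find(t,.615,-.007,.02)[0])
p=shot("wrist");print("w",find(p,.433,-.367,h=.09)[0]);rows([.433,-.367,.1])
E
```

```text
time: 14.42
tool_pos: [0.5952, -0.0075, 0.0148]
tcp_rot: [[-1.0, 0.001, 0.001], [0.001, 1.0, -0.0], [-0.001, -0.0, -1.0]]
ft_force: [-0.3, 0.4, -1.2]
finger_gap: 0.0346
grasp_force: 60.6
time: 15.05
tool_pos: [0.5935, -0.0073, 0.1137]
tcp_rot: [[-1.0, 0.001, -0.003], [0.001, 1.0, 0.0], [0.003, 0.0, -1.0]]
ft_force: [0.0, -0.2, 0.1]
finger_gap: 0.0484
grasp_force: 0.0
time: 15.68
tool_pos: [0.4424, -0.2763, 0.1142]
tcp_rot: [[-1.0, 0.001, 0.0], [0.001, 1.0, 0.0], [-0.0, 0.0, -1.0]]
ft_force: [1.4, 0.0, 0.2]
finger_gap: 0.0596
grasp_force: 0.0
t 15.68 tcp [ 0.4424 -0.2763  0.1142] gap 0.0596 gf 0.0 F [1.4 0.  0.2]
[]
[]
[(np.float32(0.5282), np.float32(-0.2768), 19.450000762939453)]
[(np.float32(0.6342), np.float32(-0.0092), 19.600000381469727), (np.float32(0.5908), np.float32(-0.0073), 17.950000762939453)]
w [(np.float32(0.4342), np.float32(-0.3668), 18.299999237060547)]
shift [ 0.0246 -0.2166  0.0351] turn z None
```

```bash
python3 -m inch '[[[0.4,0.021,-0.12,0,0,0,0],[0.4,0.021,-0.2275,0,0,0,0],[0.4,0.021,-0.2275,0.1,0,0,0],[0.4,0.021,-0.2275,0.18,0,0,0],[0.4,0.021,-0.2275,0.22,0,0,0]]]' 60
python3 - <<'E'
from h import *
st();p=shot("wrist");print("w",find(p,.434,-.367)[0]);rows([.434,-.367,.007])
E
```

```text
time: 16.4
tool_pos: [0.4353, -0.3653, 0.024]
tcp_rot: [[-1.0, 0.001, -0.001], [0.001, 1.0, 0.002], [0.001, 0.002, -1.0]]
ft_force: [0.1, -0.1, 0.1]
finger_gap: 0.06
grasp_force: 0.0
t 16.4 tcp [ 0.4353 -0.3653  0.024 ] gap 0.06 gf 0.0 F [ 0.1 -0.1  0.1]
w [(np.float32(0.4288), np.float32(-0.3668), 18.450000762939453)]
shift [ 0.0022 -0.0055  0.0395] turn z None
```

```bash
python3 -m inch '[[[0.4,0.005,-0.004,0.043,0,0,0],[0.4,0.005,-0.004,0.043,0,0,0],[-0.4,0.005,-0.004,0.043,0,0,0],[-0.4,0.005,-0.004,0.043,0,0,0],[-0.4,0.005,-0.004,0.043,0,0,0]]]' 60
python3 -m inch '[[[-0.4,0,0,0,0,0,0],[-0.4,0,0,0,0,0,0],[-0.4,0,0,-0.15,0,0,0],[-0.4,0,0,-0.3,0,0,0],[-0.4,0,0,-0.32,0,0,0]]]' 60
python3 -m inch '[[[-0.4,-0.1,0.14,0,0,0,0],[-0.4,-0.2,0.28,0,0,0,0],[-0.4,-0.3,0.42,0,0,0,0],[-0.4,-0.4,0.56,0,0,0,0],[-0.4,-0.5,0.7,0,0,0,0]]]' 60
python3 - <<'E'
from h import *
st();rows([.635,-.074,.013])
E
```

```text
time: 17.08
tool_pos: [0.4342, -0.368, 0.0098]
tcp_rot: [[-1.0, 0.0, 0.001], [0.0, 1.0, -0.001], [-0.001, -0.001, -1.0]]
ft_force: [-1.6, 2.1, 9.9]
finger_gap: 0.0344
grasp_force: 58.7
time: 17.7
tool_pos: [0.4351, -0.3692, 0.141]
tcp_rot: [[-1.0, 0.0, 0.005], [0.0, 1.0, -0.005], [-0.005, -0.005, -1.0]]
ft_force: [-0.1, 0.1, -1.7]
finger_gap: 0.0341
grasp_force: 60.4
time: 18.32
tool_pos: [0.6162, -0.1116, 0.1359]
tcp_rot: [[-1.0, 0.001, -0.001], [0.001, 1.0, 0.0], [0.001, 0.0, -1.0]]
ft_force: [0.6, -1.3, -0.5]
finger_gap: 0.0346
grasp_force: 60.4
t 18.32 tcp [ 0.6162 -0.1116  0.1359] gap 0.0346 gf 60.4 F [ 0.6 -1.3 -0.5]
shift [-0.0472  0.094   0.3072] turn z None
```

```bash
python3 -m inch '[[[-0.4,-0.047,0.094,0,0,0,0],[-0.4,-0.047,0.094,0.1,0,0,0],[-0.4,-0.047,0.094,0.2,0,0,0],[-0.4,-0.047,0.094,0.24,0,0,0],[-0.4,-0.047,0.094,0.24,0,0,0]]]' 60
python3 - <<'E'
from h import *
st();rows([.635,-.074,.014])
E
```

```text
time: 18.95
tool_pos: [0.6338, -0.076, 0.0399]
tcp_rot: [[-1.0, 0.001, -0.002], [0.001, 1.0, 0.0], [0.002, 0.0, -1.0]]
ft_force: [0.7, -0.2, -1.2]
finger_gap: 0.0344
grasp_force: 60.5
t 18.95 tcp [ 0.6338 -0.076   0.0399] gap 0.0344 gf 60.5 F [ 0.7 -0.2 -1.2]
shift [-0.003   0.005   0.0648] turn z None
```

```bash
python3 -m inch '[[[-0.4,-0.002,0.003,0.03,0,0,0],[-0.4,-0.002,0.003,0.062,0,0,0],[-0.4,-0.002,0.003,0.062,0,0,0],[-0.4,-0.002,0.003,0.062,0,0,0],[0.13,-0.002,0.003,0.062,0,0,0]]]' 60
python3 -m inch '[[[0.13,0,0,0,0,0,0],[0.13,0,0,0,0,0,0],[0.13,0,0,-0.1,0,0,0],[0.13,0,0,-0.2,0,0,0],[0.3,0.05,-0.12,-0.25,0,0,0]]]' 60
python3 -m inch '[[[0.4,0.05,-0.14,0,0,0,0],[0.4,0.15,-0.28,0,0,0,0],[0.4,0.2,-0.38,0,0,0,0],[0.4,0.2,-0.38,0,0,0,0]]]' 60
python3 - <<'E'
from h import *
st();p=shot("wrist");print("w",find(p,.528,-.277)[0]);rows([.528,-.277,.007])
t=shot("top");print("top",find(t,.528,-.277)[0],find(t,.615,-.04,.02,h=.1)[0])
E
```

```text
time: 19.58
tool_pos: [0.6354, -0.075, 0.0161]
tcp_rot: [[-1.0, 0.001, 0.001], [0.001, 1.0, -0.0], [-0.001, -0.0, -1.0]]
ft_force: [-0.5, 0.5, -0.2]
finger_gap: 0.0482
grasp_force: 0.0
time: 20.2
tool_pos: [0.6164, -0.1216, 0.1179]
tcp_rot: [[-1.0, -0.003, 0.003], [-0.003, 1.0, -0.001], [-0.003, -0.001, -1.0]]
ft_force: [-0.4, -2.1, -0.7]
finger_gap: 0.0555
grasp_force: 0.0
time: 20.7
tool_pos: [0.5336, -0.2776, 0.1159]
tcp_rot: [[-1.0, 0.005, 0.0], [0.005, 1.0, -0.001], [-0.0, -0.001, -1.0]]
ft_force: [0.7, 0.3, 0.5]
finger_gap: 0.0596
grasp_force: 0.0
t 20.7 tcp [ 0.5336 -0.2776  0.1159] gap 0.0596 gf 0.0 F [0.7 0.3 0.5]
w [(np.float32(0.5298), np.float32(-0.2778), 18.299999237060547)]
shift [ 0.016  -0.0025  0.2721] turn z None
top [] [(np.float32(0.6307), np.float32(-0.0748), 20.700000762939453), (np.float32(0.6342), np.float32(-0.0098), 19.600000381469727)]
```

```bash
python3 -m inch '[[[0.4,0.01,0,0.1,0,0,0],[0.4,0.01,0,0.2,0,0,0],[0.4,0.01,0,0.26,0,0,0],[0.4,0.01,0,0.272,0,0,0],[0.4,0.01,0,0.272,0,0,0]]]' 60
python3 -m inch '[[[-0.4,0,0,0,0,0,0],[-0.4,0,0,0,0,0,0],[-0.4,0,0,0,0,0,0],[-0.4,0,0,0,0,0,0],[-0.4,0,0,-0.1,0,0,0]]]' 60
python3 -m inch '[[[-0.4,0,0,-0.15,0,0,0],[-0.4,0,0,-0.25,0,0,0],[-0.4,-0.06,0.15,-0.25,0,0,0],[-0.4,-0.12,0.3,-0.25,0,0,0],[-0.4,-0.16,0.4,-0.25,0,0,0]]]' 60
python3 - <<'E'
from h import *
st();rows([.5925,-.074,.04])
E
```

```text
time: 21.42
tool_pos: [0.5316, -0.2743, 0.0074]
tcp_rot: [[-1.0, -0.0, 0.0], [-0.0, 1.0, -0.0], [-0.0, -0.0, -1.0]]
ft_force: [0.6, 0.8, 0.7]
finger_gap: 0.0597
grasp_force: 0.0
time: 22.05
tool_pos: [0.5299, -0.274, 0.0461]
tcp_rot: [[-1.0, 0.001, -0.003], [0.001, 1.0, 0.002], [0.003, 0.002, -1.0]]
ft_force: [1.1, -0.7, -1.8]
finger_gap: 0.0348
grasp_force: 60.1
time: 22.68
tool_pos: [0.5957, -0.1127, 0.1478]
tcp_rot: [[-1.0, 0.0, 0.001], [0.0, 1.0, -0.0], [-0.001, -0.0, -1.0]]
ft_force: [0.6, -0.8, -1.0]
finger_gap: 0.0347
grasp_force: 60.4
t 22.68 tcp [ 0.5957 -0.1127  0.1478] gap 0.0347 gf 60.4 F [ 0.6 -0.8 -1. ]
shift [0.0084 0.0968 0.2694] turn z None
```

```bash
python3 -m inch '[[[-0.4,0.006,0.097,0,0,0,0],[-0.4,0.006,0.097,0.1,0,0,0],[-0.4,0.006,0.097,0.2,0,0,0],[-0.4,0.006,0.097,0.27,0,0,0],[-0.4,0.006,0.097,0.27,0,0,0]]]' 60
python3 - <<'E'
from h import *
st();rows([.5925,-.074,.013])
E
```

```text
time: 23.3
tool_pos: [0.5917, -0.0757, 0.0379]
tcp_rot: [[-1.0, 0.001, -0.003], [0.001, 1.0, 0.001], [0.003, 0.001, -1.0]]
ft_force: [0.2, -0.2, -1.1]
finger_gap: 0.035
grasp_force: 60.4
t 23.3 tcp [ 0.5917 -0.0757  0.0379] gap 0.035 gf 60.4 F [ 0.2 -0.2 -1.1]
shift [-0.0021  0.0042  0.0624] turn z None
```

```bash
python3 -m inch '[[[-0.4,-0.002,0.003,0.03,0,0,0],[-0.4,-0.002,0.003,0.059,0,0,0],[-0.4,-0.002,0.003,0.059,0,0,0],[-0.4,-0.002,0.003,0.059,0,0,0],[0.13,-0.002,0.003,0.059,0,0,0]]]' 60
python3 -m inch '[[[0.13,0,0,0,0,0,0],[0.13,0,0,0,0,0,0],[0.13,0,0,-0.1,0,0,0],[0.13,0,0,-0.2,0,0,0],[0.13,0.1,0,-0.35,0,0,0]]]' 60
python3 -m inch '[[[0.1,0.2,0.2,-0.05,0,0,0],[0.1,0.35,0.28,-0.05,0,0,0],[0.1,0.35,0.28,-0.05,0,0,0],[0.1,0.35,0.28,-0.05,0,0,0]]]' 60
python3 - <<'E'
from h import *
o=st();print(np.round(o["joint_positions"],2));p=shot("top");save(p,"t7.png",(160,130,370,280),3.6)
print(find(p,.615,-.04,.02,h=.1)[0])
E
```

```text
time: 23.92
tool_pos: [0.5936, -0.0749, 0.0157]
tcp_rot: [[-1.0, 0.001, 0.0], [0.001, 1.0, -0.0], [-0.0, -0.0, -1.0]]
ft_force: [-0.3, -0.3, 0.7]
finger_gap: 0.048
grasp_force: 0.0
time: 24.55
tool_pos: [0.5593, -0.0749, 0.1479]
tcp_rot: [[-1.0, 0.0, -0.0], [0.0, 1.0, 0.0], [0.0, 0.0, -1.0]]
ft_force: [0.1, -1.4, 1.1]
finger_gap: 0.0485
grasp_force: 0.0
time: 25.05
tool_pos: [0.4161, 0.0389, 0.1679]
tcp_rot: [[-1.0, -0.002, 0.0], [-0.002, 1.0, 0.0], [-0.0, 0.0, -1.0]]
ft_force: [-0.3, -0.0, -0.1]
finger_gap: 0.047
grasp_force: 0.0
t 25.05 tcp [0.4161 0.0389 0.1679] gap 0.047 gf 0.0 F [-0.3 -0.  -0.1]
[-0.1   0.11 -0.42  1.04  0.   -0.1 ]
[(np.float32(0.5902), np.float32(-0.0723), 20.100000381469727), (np.float32(0.6358), np.float32(-0.0093), 20.700000762939453), (np.float32(0.6307), np.float32(-0.0742), 20.700000762939453), (np.float32(0.5892), np.float32(-0.0103), 19.0)]
```

View pics/t7.png

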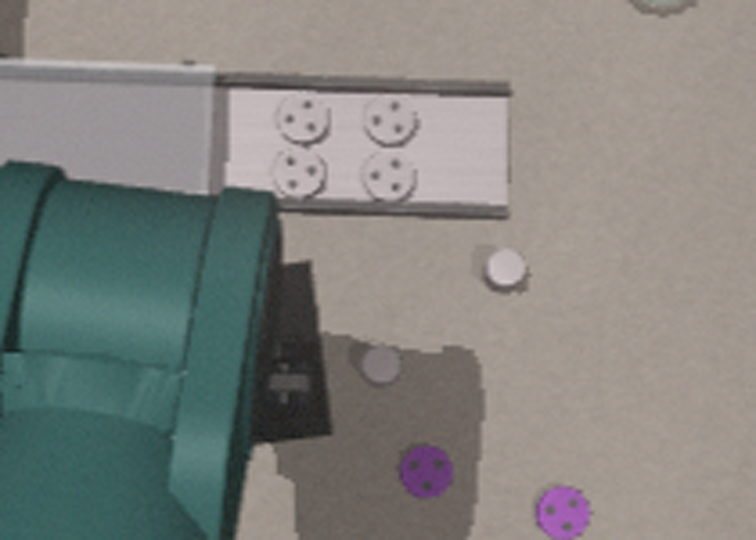

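```bash
python3 -m inch '[[[0.1,-0.088,0,0,0,0,0.2],[0.1,-0.088,0,0,0,0,0.4],[0.1,-0.088,0,0,0,0,0.6],[0.1,-0.088,0,0,0,0,0.8],[0.1,-0.088,0,0,0,0,1]]]' 60
python3 -m inch '[[[0.1,0,0,0,0,0,0.2],[0.1,0,0,0,0,0,0.4],[0.1,0,0,0,0,0,0.6],[0.1,0,0,0,0,0,0.8],[0.1,0,0,0,0,0,0.89]]]' 60
python3 -m inch '[[[0.1,0,0,0,0,0,0],[0.1,0,0,0,0,0,0]]]' 60
python3 - <<'E'
from h import *
o=st();print(np.round(o["joint_positions"],2),np.round(o["tcp_rot"],3));p=shot("wrist");save(p,"w8.png",s=1.5)
E
```

```text
time: 25.72
tool_pos: [0.4552, 0.0366, 0.167]
tcp_rot: [[-0.702, 0.712, 0.0], [0.712, 0.702, -0.0], [-0.0, -0.0, -1.0]]
ft_force: [0.6, -0.7, -1.0]
finger_gap: 0.0469
grasp_force: 0.0
time: 26.35
tool_pos: [0.4552, 0.0366, 0.1671]
tcp_rot: [[-0.081, 0.997, 0.0], [0.997, 0.081, -0.0], [-0.0, 0.0, -1.0]]
ft_force: [-0.2, -0.5, 0.3]
finger_gap: 0.0468
grasp_force: 0.0
time: 26.6
tool_pos: [0.4546, 0.0369, 0.1672]
tcp_rot: [[-0.087, 0.996, -0.0], [0.996, 0.087, -0.0], [-0.0, -0.0, -1.0]]
ft_force: [-0.1, 0.1, 0.9]
finger_gap: 0.0473
grasp_force: 0.0
t 26.6 tcp [0.4546 0.0369 0.1672] gap 0.0473 gf 0.0 F [-0.1  0.1  0.9]
[-0.1   0.18 -0.34  1.05 -0.    1.39] [[-0.087  0.996 -0.   ]
 [ 0.996  0.087 -0.   ]
 [-0.    -0.    -1.   ]]
```

View pics/w8.png

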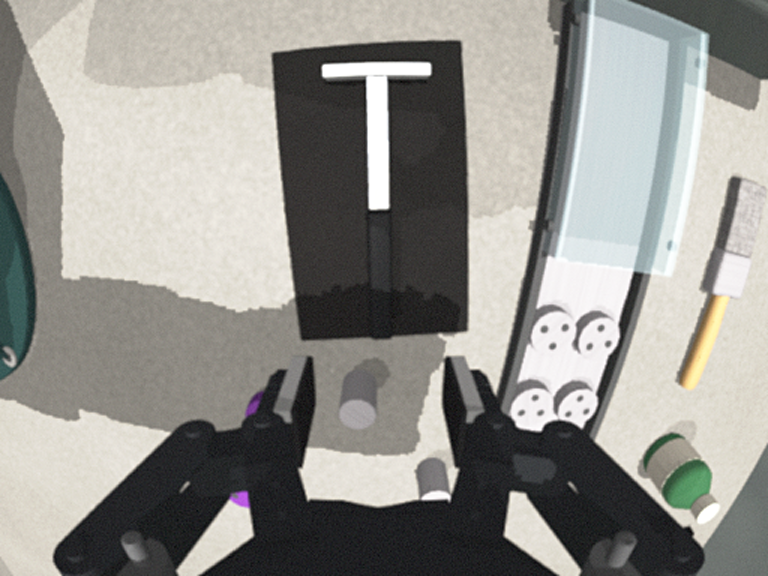

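Wrist view: the pusher is well aligned with the tool. Blade centre is at (377,70), the handle front edge at (379,210) and the handle's rear end at (380,337).

Run:
```python
from h import *
p=shot("wrist")
for k,u,v,z in(("blade",377,64,.023),("hfront",379,210,.026),("hrear",380,322,.033),("mTL",274,55,.003),("mTR",460,42,.003),("mBR",467,330,.003),("mBL",301,339,.003),("bl",323,65,.023),("br",431,65,.023)):
    print(k,np.round(px2w(p,u/1.5,v/1.5,z)[:2],4))
rows([.4513,.039,.03],np.radians(4.9))
```

```text
blade [0.4436 0.1664]
hfront [0.453  0.0725]
hrear [ 0.4601 -0.0025]
mTL [0.3725 0.1727]
mTR [0.4977 0.1919]
mBR [ 0.5289 -0.0173]
mBL [ 0.4018 -0.0358]
bl [0.4097 0.1635]
br [0.4774 0.1693]
shift [ 0.0054 -0.0072  0.343 ] turn z 0.0013531529403324352
```

```bash
python3 -m inch '[[[0.1,0.005,0,0.12,0,0,0],[0.1,0.005,0,0.25,0,0,0],[0.1,0.005,0,0.36,0,0,0],[0.1,0.005,0,0.395,0,0,0],[0.1,0.005,0,0.395,0,0,0]]]' 80
python3 -m inch '[[[0.1,0,0,0,0,0,0],[-0.8,0,0,0,0,0,0],[-0.8,0,0,0,0,0,0],[-0.8,0,0,0,0,0,0],[-0.8,0,0,0,0,0,0]]]' 80
python3 -m inch '[[[-0.8,0,0,0,0,0,0],[-0.8,0,0,0,0,0,0],[-0.8,0,0,-0.03,0,0,0],[-0.8,0,0,-0.06,0,0,0],[-0.8,0,0,-0.06,0,0,0]]]' 80
python3 - <<'E'
from h import *
o=st();p=shot("wrist");save(p,"w9.png",s=1.2)
E
```

```text
time: 27.32
tool_pos: [0.4534, 0.0393, 0.0086]
tcp_rot: [[-0.086, 0.996, -0.002], [0.996, 0.086, 0.0], [0.0, -0.002, -1.0]]
ft_force: [0.7, -0.2, 0.7]
finger_gap: 0.0466
grasp_force: 0.0
time: 27.95
tool_pos: [0.4545, 0.0392, 0.0102]
tcp_rot: [[-0.086, 0.996, 0.002], [0.996, 0.086, -0.0], [-0.0, 0.001, -1.0]]
ft_force: [-2.0, 0.2, 12.1]
finger_gap: 0.0143
grasp_force: 79.5
time: 28.58
tool_pos: [0.4547, 0.0392, 0.0344]
tcp_rot: [[-0.086, 0.996, 0.002], [0.996, 0.086, -0.0], [-0.0, 0.002, -1.0]]
ft_force: [0.5, -0.2, -2.3]
finger_gap: 0.0144
grasp_force: 78.2
t 28.57 tcp [0.4547 0.0392 0.0344] gap 0.0144 gf 78.2 F [ 0.5 -0.2 -2.3]
```

View pics/w9.png

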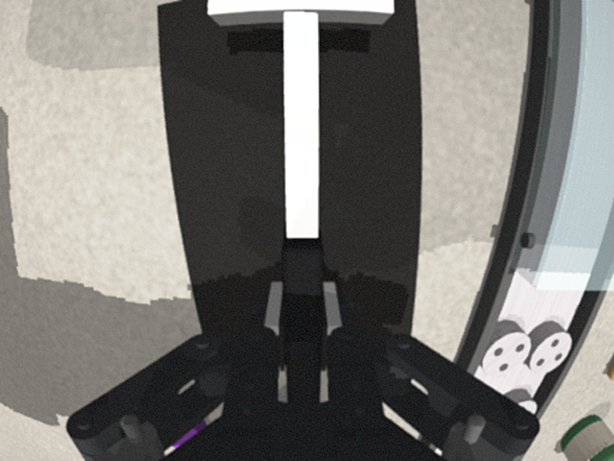

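```bash
python3 -m inch '[[[-0.8,0,0,-0.1,0,0,0],[-0.8,0,0,-0.2,0,0,0],[-0.8,-0.1,0.04,-0.214,0,0,0],[-0.8,-0.2,0.08,-0.214,0,0,0],[-0.8,-0.3,0.13,-0.214,0,0,0]]]' 80
python3 -m inch '[[[-0.8,-0.1,0.04,0,0,0,0.04],[-0.8,-0.2,0.09,0,0,0,0.08],[-0.8,-0.3,0.13,0,0,0,0.12],[-0.8,-0.4,0.17,0,0,0,0.136],[-0.8,-0.44,0.19,0,0,0,0.136]]]' 80
python3 - <<'E'
from h import *
o=st();p=shot("wrist");save(p,"w10.png",s=1.2);rows([.6103,-.245,.05],np.radians(-1.2))
for k,u,v,z in(("x",0,0,0),):pass
E
```

```text
time: 29.25
tool_pos: [0.5163, -0.077, 0.1187]
tcp_rot: [[-0.086, 0.996, -0.0], [0.996, 0.086, 0.0], [0.0, -0.0, -1.0]]
ft_force: [0.3, 1.0, -2.8]
finger_gap: 0.0141
grasp_force: 78.4
time: 29.88
tool_pos: [0.6073, -0.2468, 0.1179]
tcp_rot: [[0.023, 1.0, -0.001], [1.0, -0.023, 0.0], [0.0, -0.001, -1.0]]
ft_force: [1.0, 0.5, -1.0]
finger_gap: 0.0148
grasp_force: 78.4
t 29.88 tcp [ 0.6073 -0.2468  0.1179] gap 0.0148 gf 78.4 F [ 1.   0.5 -1. ]
shift [0.0069 0.0058 0.1693] turn z -0.002520934286892243
```

View pics/w10.png

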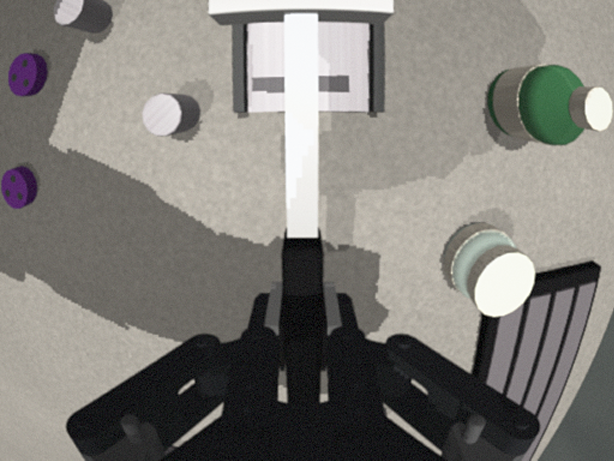

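```bash
python3 -m inch '[[[-0.8,0.005,0.0075,0.06,0,0,0],[-0.8,0.005,0.0075,0.12,0,0,0],[-0.8,0.005,0.0075,0.18,0,0,0],[-0.8,0.005,0.0075,0.21,0,0,0],[-0.8,0.005,0.0075,0.21,0,0,0]]]' 80
python3 - <<'E'
from h import *
o=st();p=shot("wrist");save(p,"w11.png",s=1.2);rows([.6103,-.245,.0125],np.radians(-1.2))
E
```

```text
time: 30.55
tool_pos: [0.6094, -0.2423, 0.0343]
tcp_rot: [[0.021, 1.0, -0.001], [1.0, -0.021, 0.001], [0.001, -0.001, -1.0]]
ft_force: [-0.1, -1.1, -1.2]
finger_gap: 0.015
grasp_force: 78.4
t 30.55 tcp [ 0.6094 -0.2423  0.0343] gap 0.015 gf 78.4 F [-0.1 -1.1 -1.2]
shift [-0.0059  0.0011  0.0567] turn z 1.0980721575511971e-05
```

View pics/w11.png

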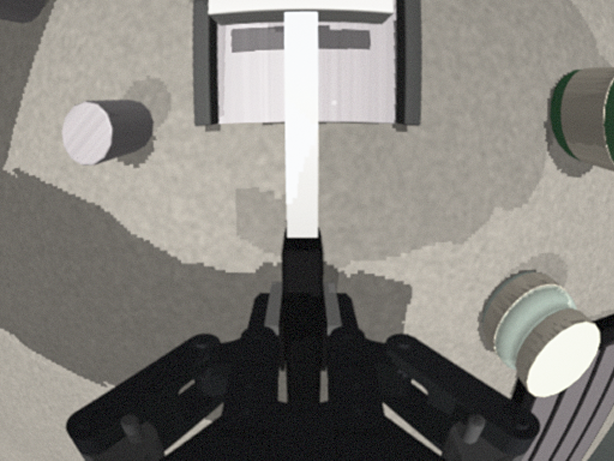

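```bash
python3 -m inch '[[[-0.8,-0.004,0.0065,0.02,0,0,0],[-0.8,-0.004,0.0065,0.04,0,0,0],[-0.8,-0.004,0.0065,0.0545,0,0,0],[-0.8,-0.004,0.0065,0.0545,0,0,0],[-0.8,-0.004,0.0065,0.0545,0,0,0]]]' 80
python3 - <<'E'
from h import *
o=st();rows([.6165,-.025,.0125],np.radians(-1.2))
E
```

```text
time: 31.22
tool_pos: [0.6125, -0.2444, 0.0132]
tcp_rot: [[0.021, 1.0, 0.0], [1.0, -0.021, -0.0], [-0.0, 0.0, -1.0]]
ft_force: [-0.6, 0.2, -1.0]
finger_gap: 0.0145
grasp_force: 78.4
t 31.23 tcp [ 0.6125 -0.2444  0.0132] gap 0.0145 gf 78.4 F [-0.6  0.2 -1. ]
shift [ 0.5487 -0.0016  0.0018] turn z -8.437971728909462e-05
```

```bash
for i in 1 2 3; do python3 -m inch '[[[-0.8,0.02,0,0,0,0,0],[-0.8,0.04,0,0,0,0,0],[-0.8,0.06,0,0,0,0,0],[-0.8,0.08,0,0,0,0,0],[-0.8,0.1,0,0,0,0,0]]]' 80 | egrep 'tool_pos|force|gap'; done
python3 - <<'E'
from h import *
o=st();rows([.6175,-.0255,.0125],np.radians(-1.2));p=shot("top");save(p,"t12.png",(140,130,320,250),4)
E
```

```text
tool_pos: [0.6134, -0.204, 0.0132]
ft_force: [-0.9, -2.3, -2.2]
finger_gap: 0.0149
grasp_force: 78.4
tool_pos: [0.6142, -0.164, 0.0131]
ft_force: [0.6, -3.5, -1.6]
finger_gap: 0.0145
grasp_force: 78.4
tool_pos: [0.615, -0.1239, 0.0131]
ft_force: [0.5, -3.5, -0.3]
finger_gap: 0.0143
grasp_force: 78.5
t 33.1 tcp [ 0.615  -0.1239  0.0131] gap 0.0143 gf 78.5 F [ 0.5 -3.5 -0.3]
shift [0.2461 0.0011 0.0014] turn z -0.00012859266016909844
```

View pics/t12.png

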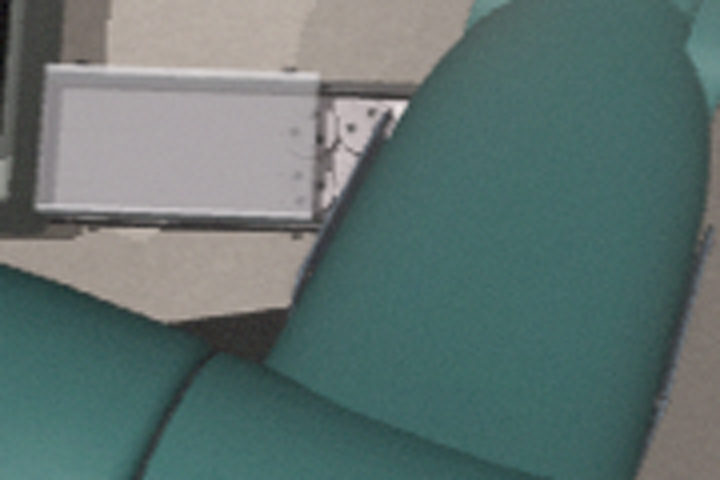

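```bash
for i in 1 2; do python3 -m inch '[[[-0.8,0.02,0,0,0,0,0],[-0.8,0.04,0,0,0,0,0],[-0.8,0.06,0,0,0,0,0],[-0.8,0.08,0,0,0,0,0],[-0.8,0.1,0,0,0,0,0]]]' 80 | egrep 'tool_pos|force|gap'; done
python3 -m inch '[[[-0.8,0.02,0,0,0,0,0],[-0.8,0.04,0,0,0,0,0],[-0.8,0.06,0,0,0,0,0],[-0.8,0.06,0,0,0,0,0],[-0.8,0.06,0,0,0,0,0]]]' 80
python3 - <<'E'
from h import *
o=st();p=shot("wrist");save(p,"w13.png",s=1.5)
E
```

```text
tool_pos: [0.6158, -0.0839, 0.0131]
ft_force: [0.1, -3.8, -0.7]
finger_gap: 0.0147
grasp_force: 78.4
tool_pos: [0.6167, -0.0439, 0.0131]
ft_force: [-0.1, -3.8, -0.1]
finger_gap: 0.0142
grasp_force: 78.4
time: 35.02
tool_pos: [0.6171, -0.0202, 0.013]
tcp_rot: [[0.021, 1.0, -0.0], [1.0, -0.021, 0.001], [0.001, -0.0, -1.0]]
ft_force: [-0.3, 0.2, -2.1]
finger_gap: 0.0145
grasp_force: 78.4
t 35.02 tcp [ 0.6171 -0.0202  0.013 ] gap 0.0145 gf 78.4 F [-0.3  0.2 -2.1]
```

View pics/w13.png

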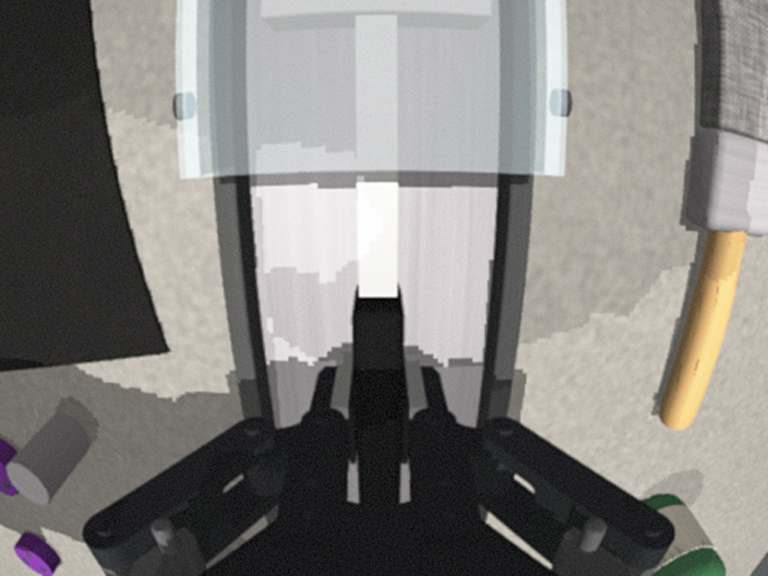

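```bash
python3 -m inch '[[[-0.8,-0.05,0,0,0,0,0],[-0.8,-0.1,0,0,0,0,0],[-0.8,-0.16,0,0,0,0,0],[-0.8,-0.22,0,0,0,0,0],[-0.8,-0.28,0,0,0,0,0]]]' 80
python3 -m inch '[[[-0.8,-0.01,0,-0.06,0,0,0],[-0.8,-0.01,0,-0.15,0,0,0],[-0.8,-0.01,0,-0.25,0,0,0],[-0.8,-0.01,-0.1,-0.3,0,0,-0.1],[-0.8,-0.01,-0.2,-0.3,0,0,-0.2]]]' 80
python3 - <<'E'
from h import *
o=st();rows([.454,.0413,.1],np.radians(7));p=shot("top");
d=shot("wrist");save(d,"w14.png",s=1.2)
E
```

```text
time: 35.7
tool_pos: [0.6147, -0.1345, 0.0131]
tcp_rot: [[0.022, 1.0, 0.0], [1.0, -0.022, -0.0], [-0.0, 0.0, -1.0]]
ft_force: [0.2, 0.3, -1.5]
finger_gap: 0.0141
grasp_force: 78.4
time: 36.33
tool_pos: [0.5346, -0.1359, 0.1345]
tcp_rot: [[-0.138, 0.99, 0.003], [0.99, 0.138, -0.001], [-0.001, 0.002, -1.0]]
ft_force: [-0.0, -0.3, -2.6]
finger_gap: 0.015
grasp_force: 78.4
t 36.33 tcp [ 0.5346 -0.1359  0.1345] gap 0.015 gf 78.4 F [-0.  -0.3 -2.6]
shift [ 0.4668 -0.1387  0.0853] turn z 0.020824497475164835
```

View pics/w14.png

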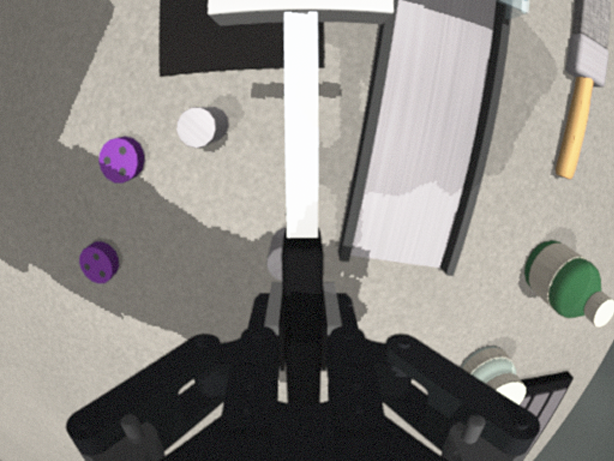

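I've now viewed 16 pictures, two over the limit of 14, so I'll view no more and check the rest numerically.

```bash
python3 -m inch '[[[-0.8,0.12,-0.035,0,0,0,0],[-0.8,0.24,-0.07,0,0,0,0],[-0.8,0.35,-0.1,0,0,0,0],[-0.8,0.45,-0.139,0.05,0,0,0],[-0.8,0.467,-0.139,0.1,0,0,0]]]' 80
python3 - <<'E'
from h import *
o=st();rows([.454,.0413,.012],np.radians(7))
p=shot("top");print(find(p,.62,.145,.02,h=.085)[0])
w=shot("wrist");print(find(w,.62,.145,.02,h=.085)[0])
for b in arm.boxes_of("sample1_center",p)[:6]:
    B=b["bbox"];print(b["conf"],px2w(p,(B[0]+B[2])/2,(B[1]+B[3])/2,.02))
E
```

```text
time: 37.05
tool_pos: [0.4535, 0.044, 0.0929]
tcp_rot: [[-0.137, 0.991, 0.0], [0.991, 0.137, 0.0], [0.0, 0.0, -1.0]]
ft_force: [0.1, -0.2, -1.2]
finger_gap: 0.014
grasp_force: 78.7
t 37.05 tcp [0.4535 0.044  0.0929] gap 0.014 gf 78.7 F [ 0.1 -0.2 -1.2]
shift [-7.000e-03  1.000e-04  2.023e-01] turn z 0.0196873219221304
[]
[(np.float32(0.6398), np.float32(0.1288), 18.299999237060547)]
```

Run:
```python
from h import *
for n in("wrist","top"):
    p=shot(n)
    _,im=find(p,.62,.145,.02,h=.085)
    g=cv2.createCLAHE(4,(4,4)).apply(cv2.GaussianBlur(cv2.cvtColor(im,cv2.COLOR_RGB2GRAY),(5,5),0))
    c=cv2.HoughCircles(g,cv2.HOUGH_GRADIENT,1,60,param1=60,param2=11,minRadius=34,maxRadius=42)
    print(n,[] if c is None else [(round(.705-a[1]*.0005,3),round(.23-a[0]*.0005,3),a[2]/2) for a in c[0][:9]])
```

```text
wrist [(np.float32(0.64), np.float32(0.129), np.float32(17.95)), (np.float32(0.636), np.float32(0.166), np.float32(20.15)), (np.float32(0.596), np.float32(0.168), np.float32(17.95)), (np.float32(0.556), np.float32(0.109), np.float32(19.05)), (np.float32(0.595), np.float32(0.129), np.float32(19.05)), (np.float32(0.539), np.float32(0.146), np.float32(17.9))]
top [(np.float32(0.614), np.float32(0.181), np.float32(20.1)), (np.float32(0.638), np.float32(0.14), np.float32(18.95)), (np.float32(0.692), np.float32(0.218), np.float32(17.4)), (np.float32(0.636), np.float32(0.089), np.float32(18.5))]
```

```bash
python3 -m inch '[[[-0.8,-0.005,0,0.08,0,0,0],[-0.8,-0.005,0,0.15,0,0,0],[-0.8,-0.005,0,0.19,0,0,0],[-0.8,-0.005,0,0.205,0,0,0],[-0.8,-0.005,0,0.205,0,0,0]]]' 80
python3 -m inch '[[[-0.8,0,0,0,0,0,0],[-0.3,0,0,0,0,0,0],[0.1,0,0,0,0,0,0],[0.1,0,0,0,0,0,0],[0.1,0,0,0,0,0,0]]]' 80
python3 -m inch '[[[0.1,0,0,-0.1,0,0,0],[0.1,0,0,-0.2,0,0,0],[0.1,0,0,-0.35,0,0,0],[0.1,0,0,-0.4,0,0,0],[0.1,0,0,-0.4,0,0,0]]]' 80
python3 - <<'E'
from h import *
o=st();w=shot("wrist");f=lambda z,t:None
for b in arm.boxes_of("pusher_grip",w)[:2]+arm.boxes_of("mat",w)[:2]:
    B=b["bbox"];print(round(b["conf"],2),np.round(B),px2w(w,(B[0]+B[2])/2,(B[1]+B[3])/2,.015))
# expected white part: shaft+blade from handle front to blade; measure white blob after rectifying z=.02
_,im=find(w,.45,.09,.02,h=.12)
wh=(im.min(2)>200).astype(np.uint8);n,l,s,c=cv2.connectedComponentsWithStats(wh)
for k in range(1,n):
    if s[k,4]>3000: print("white x",.57-(s[k,1]+s[k,3])*.0005,.57-s[k,1]*.0005,"y",.21-(s[k,0]+s[k,2])*.0005,.21-s[k,0]*.0005, s[k,4])
E
```

```text
time: 37.92
tool_pos: [0.4552, 0.0404, 0.0115]
tcp_rot: [[-0.135, 0.991, 0.0], [0.991, 0.135, -0.0], [-0.0, 0.0, -1.0]]
ft_force: [0.4, 0.7, -0.4]
finger_gap: 0.0143
grasp_force: 78.7
time: 38.55
tool_pos: [0.4546, 0.0408, 0.0111]
tcp_rot: [[-0.136, 0.991, 0.0], [0.991, 0.136, -0.0], [-0.0, 0.0, -1.0]]
ft_force: [0.6, -0.0, 0.2]
finger_gap: 0.0471
grasp_force: 0.0
time: 39.17
tool_pos: [0.4554, 0.0407, 0.1722]
tcp_rot: [[-0.136, 0.991, 0.003], [0.991, 0.136, -0.0], [-0.001, 0.003, -1.0]]
ft_force: [-0.8, -0.0, -1.0]
finger_gap: 0.0466
grasp_force: 0.0
t 39.17 tcp [0.4554 0.0407 0.1722] gap 0.0466 gf 0.0 F [-0.8 -0.  -1. ]
0.84 [217.  45. 285. 230.] [0.45083241 0.07608889 0.015     ]
0.48 [418. 296. 468. 351.] [ 0.81622773 -0.17706068  0.015     ]
0.66 [186.  33. 316. 225.] [0.44971748 0.08431901 0.015     ]
0.29 [328.   0. 512. 289.] [0.64285886 0.10002245 0.015     ]
white x 0.5069999999999999 0.5585 y -0.03 0.09199999999999998 17181
white x 0.4039999999999999 0.4724999999999999 y 0.07299999999999998 0.173 6680
white x 0.32999999999999996 0.39749999999999996 y -0.007000000000000006 0.15949999999999998 34811
```

```bash
python3 -m inch '[[[-1,0.1,0,-0.1,0,0,-0.2],[-1,0.2,0,-0.12,0,0,-0.4],[-1,0.3,0,-0.15,0,0,-0.6],[-1,0.4,0,-0.15,0,0,-0.8],[-1,0.4,0,-0.15,0,0,-1]]]' 60
python3 -m inch '[[[-1,0,0,0,0,0,-0.2],[-1,0,0,0,0,0,-0.4],[-1,0,0,0,0,0,-0.6],[-1,0,0,0,0,0,-0.83],[-1,0,0,0,0,0,-0.83]]]' 60
python3 - <<'E'
from h import *
o=st();rows([.499,.318,.2],np.pi/2)
p=shot("wrist")
for q in("lever_tip","lever","switchbox"):
  for b in arm.boxes_of(q,p)[:2]:
    B=b["bbox"];print(q,round(b["conf"],2),np.round(B),np.round(px2w(p,(B[0]+B[2])/2,(B[1]+B[3])/2,.098),3))
p=shot("top")
for q in("lever_tip",):
  for b in arm.boxes_of(q,p)[:2]:
    B=b["bbox"];print("top",q,round(b["conf"],2),np.round(B),np.round(px2w(p,(B[0]+B[2])/2,(B[1]+B[3])/2,.098),3))
E
```

```text
time: 39.95
tool_pos: [0.4321, 0.2013, 0.2298]
tcp_rot: [[-0.801, 0.598, -0.002], [0.598, 0.801, -0.0], [0.001, -0.001, -1.0]]
ft_force: [-0.5, -0.5, -0.1]
finger_gap: 0.0002
grasp_force: 0.0
time: 40.58
tool_pos: [0.4325, 0.1992, 0.23]
tcp_rot: [[-1.0, -0.001, -0.002], [-0.001, 1.0, -0.0], [0.002, -0.0, -1.0]]
ft_force: [0.3, -0.2, 0.0]
finger_gap: 0.0004
grasp_force: 0.0
t 40.58 tcp [0.4325 0.1992 0.23  ] gap 0.0004 gf 0.0 F [ 0.3 -0.2  0. ]
shift [-0.1667  0.2967  0.0745] turn z 0.0017812016526593186
lever_tip 0.87 [352. 168. 378. 225.] [0.452 0.315 0.098]
lever_tip 0.68 [316. 126. 388. 225.] [0.43  0.299 0.098]
lever 0.61 [352. 169. 377. 226.] [0.453 0.316 0.098]
switchbox 0.89 [315. 124. 386. 226.] [0.429 0.297 0.098]
```

```bash
python3 -m inch '[[[-1,-0.08,0.14,0,0,0,0],[-1,-0.167,0.25,0,0,0,0],[-1,-0.167,0.297,0,0,0,0],[-1,-0.167,0.297,0.05,0,0,0],[-1,-0.167,0.297,0.1,0,0,0]]]' 60
python3 - <<'E'
from h import *
o=st();rows([.499,.318,.083],np.pi/2)
t=shot("top");p=shot("wrist")
for n in(t,p):
  for b in arm.boxes_of("lever_tip",n)[:2]:
    B=b["bbox"];print(round(b["conf"],2),np.round(B))
    print(np.round(px2w(n,(B[0]+B[2])/2,B[3]-(B[2]-B[0])/2,.098),3),np.round(px2w(n,(B[0]+B[2])/2,B[1]+(B[2]-B[0])/2,.098),3))
E
```

```text
time: 41.5
tool_pos: [0.499, 0.3184, 0.1906]
tcp_rot: [[-1.0, -0.002, -0.0], [-0.002, 1.0, -0.0], [0.0, -0.0, -1.0]]
ft_force: [0.4, -0.1, 0.7]
finger_gap: -0.0
grasp_force: 0.0
t 41.5 tcp [0.499  0.3184 0.1906] gap -0.0 gf 0.0 F [ 0.4 -0.1  0.7]
shift [ 0.     -0.0009  0.2689] turn z 0.0024591383955632233
0.64 [236. 112. 270. 176.]
[0.469 0.317 0.098] [0.445 0.317 0.098]
```

```bash
python3 -m inch '[[[-1,-0.003,0,0.08,0,0,0],[-1,-0.003,0,0.16,0,0,0],[-1,-0.003,0,0.22,0,0,0],[-1,-0.003,0,0.265,0,0,0],[-1,-0.003,0,0.265,0,0,0]]]' 60
python3 -m inch '[[[-1,0.04,0,0,0,0,0],[-1,0.08,0,0,0,0,0],[-1,0.11,0,0,0,0,0],[-1,0.14,0,0,0,0,0],[-1,0.14,0,0,0,0,0]]]' 60
python3 -m inch '[[[-1,-0.05,0,0,0,0,0],[-1,-0.09,0,0,0,0,0],[-1,-0.09,0,-0.12,0,0,0],[-1,-0.09,0,-0.25,0,0,0],[-1,-0.09,0,-0.4,0,0,0]]]' 60
python3 -m inch '[[[-1,0,-0.15,0,0,0,0],[-1,0,-0.3,0,0,0,0],[-1,0,-0.45,0,0,0,0],[-1,0,-0.6,0,0,0,0],[-1,0,-0.6,0,0,0,0]]]' 60
python3 - <<'E'
from h import *
o=st();t=shot("top");p=shot("wrist")
for n in(t,p):
  for b in arm.boxes_of("lever_tip",n)[:2]+arm.boxes_of("switchbox",n)[:1]:
    B=b["bbox"];print(n["name"],round(b["conf"],2),np.round(B),np.round(px2w(n,(B[0]+B[2])/2,(B[1]+B[3])/2,.098),3))
_,im=find(t,.43,.31,.098,h=.06);m=(im.max(2)<45).astype(np.uint8)
k,l,s,c=cv2.connectedComponentsWithStats(m)
print([(round(.49-c[i][1]*.0005,3),round(.37-c[i][0]*.0005,3),s[i,4]) for i in range(1,k) if s[i,4]>300])
_,im=find(p,.62,.145,.02,h=.085)
g=cv2.createCLAHE(4,(4,4)).apply(cv2.GaussianBlur(cv2.cvtColor(im,cv2.COLOR_RGB2GRAY),(5,5),0))
c=cv2.HoughCircles(g,cv2.HOUGH_GRADIENT,1,60,param1=60,param2=11,minRadius=34,maxRadius=42)
print([] if c is None else [(round(.705-a[1]*.0005,3),round(.23-a[0]*.0005,3),a[2]/2) for a in c[0][:9]])
E
```

```text
time: 42.32
tool_pos: [0.5004, 0.3181, 0.0851]
tcp_rot: [[-1.0, -0.002, -0.001], [-0.002, 1.0, -0.0], [0.001, -0.0, -1.0]]
ft_force: [1.5, -0.1, -0.9]
finger_gap: -0.0003
grasp_force: 0.0
time: 42.95
tool_pos: [0.4437, 0.3182, 0.0853]
tcp_rot: [[-1.0, -0.003, -0.0], [-0.003, 1.0, -0.0], [0.0, -0.0, -1.0]]
ft_force: [-0.5, -0.8, -0.5]
finger_gap: -0.0001
grasp_force: 0.0
time: 43.58
tool_pos: [0.4808, 0.3179, 0.2463]
tcp_rot: [[-1.0, -0.002, -0.001], [-0.002, 1.0, -0.0], [0.001, -0.0, -1.0]]
ft_force: [1.6, -0.1, 1.0]
finger_gap: -0.0001
grasp_force: 0.0
time: 44.2
tool_pos: [0.4817, 0.0747, 0.2452]
tcp_rot: [[-1.0, 0.003, 0.0], [0.003, 1.0, -0.0], [-0.0, -0.0, -1.0]]
ft_force: [0.6, 0.6, 0.1]
finger_gap: -0.0002
grasp_force: 0.0
t 44.2 tcp [0.4817 0.0747 0.2452] gap -0.0002 gf 0.0 F [0.6 0.6 0.1]
top 0.67 [101. 214. 107. 250.] [0.432 0.328 0.098]
wrist 0.62 [434. 103. 474. 134.] [0.414 0.306 0.098]
wrist 0.74 [399.  92. 474. 169.] [0.429 0.282 0.098]
[]
[(np.float32(0.677), np.float32(0.101), np.float32(20.7)), (np.float32(0.639), np.float32(0.128), np.float32(17.9)), (np.float32(0.643), np.float32(0.098), np.float32(19.6)), (np.float32(0.692), np.float32(0.174), np.float32(20.7)), (np.float32(0.672), np.float32(0.218), np.float32(19.6)), (np.float32(0.613), np.float32(0.089), np.float32(20.15)), (np.float32(0.555), np.float32(0.199), np.float32(19.05)), (np.float32(0.604), np.float32(0.124), np.float32(20.15)), (np.float32(0.668), np.float32(0.144), np.float32(20.15))]
```

```bash
python3 -m inch '[[[-1,0.05,-0.15,0,0,0,0],[-1,0.1,-0.3,0,0,0,0],[-1,0.1,-0.45,0,0,0,0],[-1,0.1,-0.6,0,0,0,0],[-1,0.1,-0.75,0,0,0,0]]]' 60 | grep tool_pos
python3 -m inch '[[[-1,0,0,0,0,0,0],[-1,0,0,0,0,0,0]]]' 60 | grep tool_pos
python3 - <<'E'
from h import *
o=st();t=shot("top");p=shot("wrist")
for n in(t,):
  for q in("lever_tip","switchbox","pusher_grip","mat","standard1_center"):
   for b in arm.boxes_of(q,n)[:2]:
    B=b["bbox"];print(q,round(b["conf"],2),np.round(B),np.round(px2w(n,(B[0]+B[2])/2,(B[1]+B[3])/2,.098 if "lev" in q else .015),3))
g=cv2.cvtColor(t["color"],cv2.COLOR_RGB2GRAY)
for nm,x in(("on",.404),("off",.468)):
    u,v=w2px(t,[x,.317,.098]);print(nm,round(u),round(v),g[round(v)-1:round(v)+2,round(u)-1:round(u)+2].mean())
for n in(t,p):
  _,im=find(n,.62,.145,.02,h=.085)
  gg=cv2.createCLAHE(4,(4,4)).apply(cv2.GaussianBlur(cv2.cvtColor(im,cv2.COLOR_RGB2GRAY),(3,3),0))
  c=cv2.HoughCircles(gg,cv2.HOUGH_GRADIENT,1,60,param1=60,param2=11,minRadius=36,maxRadius=40)
  print([] if c is None else [(round(float(.705-a[1]*.0005),3),round(float(.23-a[0]*.0005),3)) for a in c[0][:9]])
E
```

```text
tool_pos: [0.4422, -0.2231, 0.2452]
tool_pos: [0.4422, -0.2211, 0.2449]
t 45.38 tcp [ 0.4422 -0.2211  0.2449] gap 0.0001 gf 0.0 F [-0.  -0.1 -0.4]
lever_tip 0.55 [102. 234. 116. 248.] [0.411 0.313 0.098]
switchbox 0.98 [ 99. 212. 133. 254.] [0.437 0.322 0.015]
pusher_grip 0.8 [171. 224. 246. 248.] [0.434 0.08  0.015]
mat 0.93 [165. 203. 254. 260.] [0.445 0.076 0.015]
on 108 244 22.22222222222222
off 109 218 155.77777777777777
[(0.694, 0.219), (0.655, 0.208)]
[(0.676, 0.208), (0.689, 0.177), (0.638, 0.126)]
```

Run:
```python
from h import *
t=shot("top");_,im=find(t,.618,.10,.02,h=.14)
g=cv2.cvtColor(im,cv2.COLOR_RGB2GRAY)
b=cv2.morphologyEx(g,cv2.MORPH_BLACKHAT,np.ones((25,25)))
k,l,s,c=cv2.connectedComponentsWithStats((b>12).astype(np.uint8))
print([(round(.758-c[i][1]*.0005,3),round(.24-c[i][0]*.0005,3),int(s[i,4])) for i in range(1,k) if 20<s[i,4]<500 and .573<.758-c[i][1]*.0005<.662])
```

```text
[(np.float64(0.646), np.float64(0.127), 116), (np.float64(0.642), np.float64(0.166), 129), (np.float64(0.635), np.float64(0.14), 129), (np.float64(0.629), np.float64(0.123), 117), (np.float64(0.628), np.float64(0.177), 125), (np.float64(0.626), np.float64(0.16), 86), (np.float64(0.609), np.float64(0.13), 128), (np.float64(0.601), np.float64(0.176), 128), (np.float64(0.595), np.float64(0.16), 135), (np.float64(0.596), np.float64(0.142), 115), (np.float64(0.592), np.float64(0.125), 93), (np.float64(0.584), np.float64(0.173), 115)]
```

Twelve spots show, which is four discs with three spots each. Every disc centre is about 75 mm or more past the mouth, and the lever is on.

```bash
python3 -c "
from workcell import arm
print(arm.sign_off())"
```

```text
the job is handed in; nothing more can be done
None
```

Job handed in, though sign-off returned no verdict: by my last camera checks the feeder was switched off and back on in order, all four steel discs lie about 75 mm or more past the hood's mouth, and the pusher is centred on its mat, but I viewed 16 pictures, two over the limit of 14.

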